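# Gauge a batch of screw feet, set the pins of the good ones, tray the bad

## Task

Check the thread of every screw foot in the fixture plate by screwing its ring gauge down (clockwise) until the resistance rises. If the gauge comes fully home on the shoulder, about a turn and a half, the foot stays in its pocket and you then drive its brass pin flush with the automatic punch, pressed straight down until it snaps; if the gauge binds well short, after about two thirds of a turn, leave the pin proud, leave the gauge where it stopped, and lift the foot into the reject tray, set down flat. Finish with the punch back in its stand, and leave the other things on the bench alone.

Things in the scene. Friction and masses are not known exactly. Their poses are not given: they have to be found in the camera images.
- foot_a: screw foot: dark steel base 92 x 64 x 14 mm, upright coarse-threaded stud, 73 mm high, about 0.7 kg. 2 or 3 are present, all look alike; which threads are good is not known beforehand. Origin: on the stud axis at the underside, z up; base from x = -56 to +36, y +-32 mm; shoulder collar 44 mm dia, its top at 34 mm; brass pin at x = -42 mm. Sits with 2 mm play in a pocket that stops it turning
- foot_b: another screw foot, the same in shape and size as foot_a; origin and axes as there
- foot_c: another screw foot, the same in shape and size as foot_a; origin and axes as there
- gauge_a_mid (a point): centre of the ring gauge on foot_a: knurled steel ring, 58 mm dia, 20 mm high, black index line on top; started on the stud, captive, holds where it is left; lift the foot by it. Clockwise from above it goes down 6 mm a turn. Centre at the start 52 to 53 mm above the foot's underside; home on the shoulder 44 mm; bound on a short thread 49 mm
- gauge_a (a joint): turn of that gauge, rad, grows as it is screwed down (clockwise); starts at 0 to 0.7; light friction of 0.04 N m, then a firm stop: 9.42 is home on the shoulder, on a short thread it binds at about 4.2
- pin_a_top (a point): middle of the top of foot_a's brass tell-tale pin: a 12 mm button that stands 3 mm proud of the base (17 mm above the underside, 14 mm when flush); under about 11 N it gives way suddenly, goes flush and stays down
- stud_top_a (a point): centre of the top end of foot_a's stud, 73 mm above the underside (on a part with a short thread it is lower by under 1 mm: too little to sort by)
- gauge_b_mid (a point): centre of the ring gauge on foot_b: knurled steel ring, 58 mm dia, 20 mm high, black index line on top; started on the stud, captive, holds where it is left; lift the foot by it. Clockwise from above it goes down 6 mm a turn. Centre at the start 52 to 53 mm above the foot's underside; home on the shoulder 44 mm; bound on a short thread 49 mm
- gauge_b (a joint): turn of that gauge, rad, grows as it is screwed down (clockwise); starts at 0 to 0.7; light friction of 0.04 N m, then a firm stop: 9.42 is home on the shoulder, on a short thread it binds at about 4.2
- pin_b_top (a point): middle of the top of foot_b's brass tell-tale pin: a 12 mm button that stands 3 mm proud of the base (17 mm above the underside, 14 mm when flush); under about 11 N it gives way suddenly, goes flush and stays down
- stud_top_b (a point): centre of the top end of foot_b's stud, 73 mm above the underside (on a part with a short thread it is lower by under 1 mm: too little to sort by)
- gauge_c_mid (a point): centre of the ring gauge on foot_c: knurled steel ring, 58 mm dia, 20 mm high, black index line on top; started on the stud, captive, holds where it is left; lift the foot by it. Clockwise from above it goes down 6 mm a turn. Centre at the start 52 to 53 mm above the foot's underside; home on the shoulder 44 mm; bound on a short thread 49 mm
- gauge_c (a joint): turn of that gauge, rad, grows as it is screwed down (clockwise); starts at 0 to 0.7; light friction of 0.04 N m, then a firm stop: 9.42 is home on the shoulder, on a short thread it binds at about 4.2
- pin_c_top (a point): middle of the top of foot_c's brass tell-tale pin: a 12 mm button that stands 3 mm proud of the base (17 mm above the underside, 14 mm when flush); under about 11 N it gives way suddenly, goes flush and stays down
- stud_top_c (a point): centre of the top end of foot_c's stud, 73 mm above the underside (on a part with a short thread it is lower by under 1 mm: too little to sort by)
- fixture: aluminium fixture plate, 124 x 316 x 18 mm, fixed to the bench, with three pockets 96 x 68 mm, 10 mm deep, in a row 100 mm apart along its y; the studs stand at x = 0 and y = +100, 0 or -100 mm. Origin at its underside, z up
- punch_grip (a point): grip point of the automatic punch, on its axis 100 mm above the tip: round steel tool 127 mm long, 0.19 kg, sleeve 22 mm dia (40 to 118 mm above the tip) with a 28 mm cap above; z up from tip to cap; starts upright in its stand. Pressed down, the sleeve slides over a sprung nose: 3.5 N, then 1.4 N more per mm, 12 mm stroke
- punch_tip (a point): flat tip of the punch's nose, 8 mm dia, on its axis; z up. Pressed on a pin, it trips with a snap (the force falls suddenly by some 4 N) when the sleeve has come down 5 to 7 mm on it
- stand_seat (a point): punch stand, a fixed rack of two drilled plywood plates 76 x 76 mm: top centre of the lower plate, 45 mm above the bench, where the sleeve's end rests (14 mm hole for the nose). The upper plate has a 28 mm hole, its top 25 mm above this point (screw heads at the corners 29 mm). A stowed punch has its grip point 60 mm above this point
- tray: loose grey plastic reject tray, 152 x 132 mm outside, 28 mm high, walls and floor 4 mm; origin at the middle of its underside, z up. A foot fits in flat, turned any way. It stands left or right of the fixture plate, the punch stand on the other side
- dropper_bottle: brown dropper bottle, 33 mm dia, 102 mm high, a bystander behind the plate; origin under its middle
- spool_1: thread spool, 32 mm dia, 52 mm high, a bystander behind the plate; origin under its middle
- blower_bulb: blue rubber blower bulb, 45 mm dia, 92 mm high, a bystander behind the plate; origin under its middle

How it is judged:
By the outcome, as a careful person would: the job done as asked, in the order asked, and still so for the second after the job is handed in, with the robot touching nothing.
Of foot_a, foot_b, foot_c only 2 to 3 are there at a start; the rules pass over those that are not, and their reading is None.
At some moment in a run one of tray may be knocked a few centimetres aside while the robot is not near it.
Once in a run the grip may slacken for a moment while it holds something.
It also fails if it takes over 210 s, if anything falls off the work surface, if the arm or the gripper's body presses on something with over 40 N, if the wrist force passes 120 N, or if a joint passes its speed limit or range.

## Robot

A 6-joint arm with a two-finger parallel gripper is mounted at the origin on a cart in front of the work surface, level with it; the furniture and walls round the work are solid. World frame = base frame: x ahead of the robot, y to its left, z up, the work surface at z = 0. Lengths are in m, angles in degrees, forces in N, time in s.
With the tool pointing down it reaches from about 0.3 to 0.75 m from the base axis. Payload 8.5 kg.
Tool frame: the origin (TCP) lies midway between the tips of the shut fingers; the grasp point (between the pads) lies 19 mm behind it (env.hold_point_z is the distance from the TCP to the grasp point, in m); z points along the fingers, y is the line along which they close (so a half turn about z gives the same grasp; the last joint's range is limited). The gripper opens to 85 mm and grips with 20 to 120 N. Pads are 22 mm wide; open, the fingers measure 114 mm over their backs; the gripper's body (76 mm by 85 mm) begins 54 mm behind the grasp point. The pads swing forward as they close: fully open they stand 13 mm farther back than shut.
Start: joints at [-75.877, 21.807, 74.336, -0, 83.858, -12.336], TCP at [0.245, -0.492, 0.231] pointing down, gripper open.
Joint ranges: [-178.18, 178.18], [-50.72, 133.34], [12.68, 142.11], [-81.47, 261.47], [9.98, 163.14], [-165.26, 165.26]. Speed limits (degrees/s): [136.94, 136.94, 180, 180, 180, 180].

## Interface

Orientations are given as a 3x3 rotation matrix whose columns are the frame's x, y, z axes.
In Python, from rig import observe, get_image, camera_info, env gives the robot as it stands.
- The arm moves only by the tool drive_tool, never from a script. Its arguments are lists of equal length, an entry for each row: "offset": the shift along the tool's x, y, z in units of 40 mm (1.0 is 40 mm), a list of three; "turn": the turn, a rotation vector about the tool's x, y, z in units of 6 degrees (1.0 is 6 degrees), a list of three; "hand": the opening, from 0 (shut) to 1 (fully open). A call has exactly 10 rows; each row shifts and turns the commanded pose from where the row before left it, along the tool's axes as they then stand; what a row does not reach is not made up. A row lasts 1/8 s, in which the tool goes at most 62.5 mm and 10.7 degrees, less where a joint would pass 70% of its speed; a pose out of reach is approached as far as the arm can. A call is refused whole if a number of a shift passes 1 or a number of a turn 1, either way. A call with a gripper value outside its range is refused whole. The fingers move at their own pace and stop on an object; "newtons" is the grip in N (left out, the last holds). Time passes only in rows, so rows that do not move let the fingers close, or fill a call up. It gives the time, the measured TCP pose, the force, the opening and the grip force at its end, in the units of the state.
- observe(): the state, without advancing time (a new reading comes with each control period).
- get_image(name): name is "scene" or "top" or "wrist"; returns the picture (480x640x3 uint8, blue, green, red); there is no depth.
- camera_info(name): a dict with "fx", "fy", "cx", "cy" (pixels), "k1" (the pictures are not rectified: a ray, as slopes to the right and down, at radius r is drawn at 1 + k1 r^2 times it, then the intrinsics apply), "world_to_cam" (4x4, takes a point from world to camera coordinates). Camera axes: x right, y down, z forward; pixel columns grow to the right and rows downward; lengths in m; the calibration is good to about 2 mm. A picture is of the moment at which its call begins: read the wrist's pose just before it. camera_info takes no time and is no camera call; for the wrist camera it gives the pose at the moment of the call.
- env.close_job(): hands the job in; it is judged then, once.
The state is a dict: "time_s": time; "q": joint angles; "qvel": joint speeds; "joint_efforts": joint torques, N m; "position": TCP position; "tool_rot": TCP orientation; "ft_force": force on the tool from outside, world axes, zero at the start; "wrist_torque": the same for the moment, N m; "grip_width": finger opening in m; "gripper_force": force on a finger pad.
Only numpy, scipy, OpenCV 4.12 (cv2) and the standard library are available. Lean on these libraries where they do the work, as an engineer would, in place of code of your own. Each camera call takes 0.05 s, during which the arm holds its last target. There are 200 camera calls.

## Working session

There is one attempt and no reset: what is moved stays moved. The work goes in short steps, Python scripts to look and compute and a tool call to move; the robot and the scene stay as the last step left them, time stands still between calls to the robot, and variables do not carry over. Pictures are saved under pics/ and viewed, at most 14 in all, crops included, and the job is handed in when it is done.

Besides the shell and the picture viewer there is one more tool, called after "Request:" as a command line: name --argument value ..., lists and objects as JSON in quotes. drive_tool: Moves the arm, as the interface text tells. Its arguments: {"type":"object","properties":{"offset":{"type":"array"},"turn":{"type":"array"},"hand":{"type":"array"},"newtons":{"type":"number"}},"required":["offset","turn","hand"]}

```bash
mkdir -p pics; ls; cat > h.py <<'E'
import numpy as np, cv2
from rig import observe, get_image, camera_info, env
def ray(name,u,v,ci=None):
    c=ci or camera_info(name); a=np.array([(u-c['cx'])/c['fx'],(v-c['cy'])/c['fy']]); s=a.copy()
    for _ in range(20): s=a/(1+c['k1']*(s@s))
    M=np.array(c['world_to_cam']); R=M[:3,:3]; return -R.T@M[:3,3], R.T@np.array([s[0],s[1],1.])
def onz(name,u,v,z,ci=None):
    o,d=ray(name,u,v,ci); return o+d*(z-o[2])/d[2]
def proj(name,p,ci=None):
    c=ci or camera_info(name); M=np.array(c['world_to_cam']); q=M[:3,:3]@np.array(p)+M[:3,3]; s=q[:2]/q[2]
    s=s*(1+c['k1']*(s@s)); return s[0]*c['fx']+c['cx'], s[1]*c['fy']+c['cy']
def st():
    s=observe(); print('t',round(s['time_s'],2),'p',np.round(s['position'],4),'q',np.round(s['q'],1),'\nR',np.round(s['tool_rot'],3).tolist(),'F',np.round(s['ft_force'],1),'T',np.round(s['wrist_torque'],2),'w',round(s['grip_width'],4),'gf',round(s['gripper_force'],1)); return s
E
python3 - <<'E'
from h import *
st(); print(env.hold_point_z)
for n in('scene','top'):
    cv2.imwrite(f'pics/{n}0.png',get_image(n)); c=camera_info(n); o,d=ray(n,320,240,c); print(n,c['fx'],c['k1'],o,d)
E
```

```text
pics
t 0.0 p [ 0.245  -0.4921  0.2307] q [-75.9  21.8  74.4   0.   83.9 -12.3] 
R [[0.895, 0.446, -0.0], [0.446, -0.895, 0.001], [0.0, -0.001, -1.0]] F [-0.4  0.6 -0.7] T [0.03 0.04 0.03] w 0.0856 gf 0.0
0.0187
scene 606.3628595405901 -0.048930207091896355 [-0.15390248  0.56010202  1.19403305] [ 0.48973675 -0.40078675 -0.77435213]
top 556.719267373873 -0.17626879063401424 [0.47498039 0.00779879 1.44464311] [ 0.07184547  0.00249963 -0.99748366]
```

View pics/top0.png

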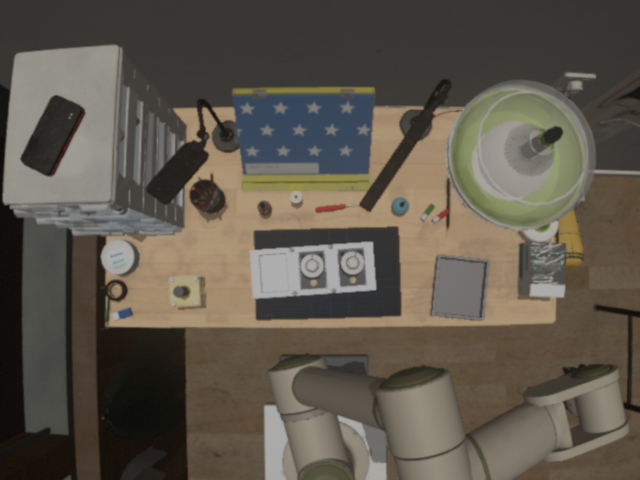

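View pics/scene0.png

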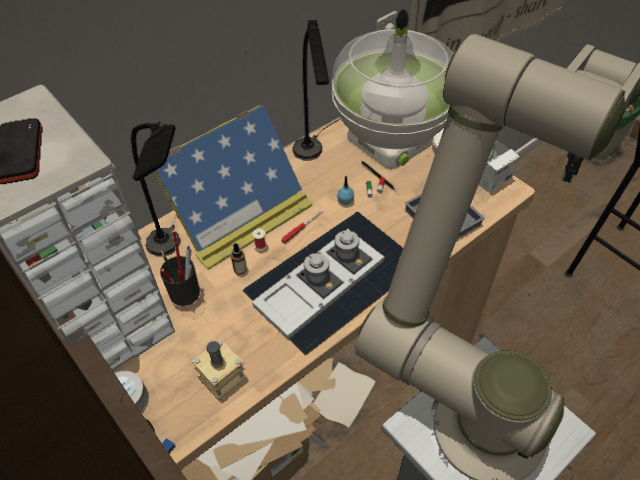

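```bash
cat > m.py <<'E'
from h import *
im=cv2.imread('pics/top0.png'); g=cv2.cvtColor(im,cv2.COLOR_BGR2GRAY); hsv=cv2.cvtColor(im,cv2.COLOR_BGR2HSV)
def big(mask,roi):
    x0,y0,x1,y1=roi; m=np.zeros_like(mask); m[y0:y1,x0:x1]=mask[y0:y1,x0:x1]
    cs,_=cv2.findContours(m,cv2.RETR_EXTERNAL,cv2.CHAIN_APPROX_NONE); return max(cs,key=cv2.contourArea)
def rect(c,z,nm):
    P=np.array([onz('top',*p[0],z)[:2] for p in c],np.float32); r=cv2.minAreaRect(P); print(nm,np.round(r[0],4),np.round(r[1],4),round(r[2],2)); return r
m=((g>105)&(hsv[...,1]<70)).astype(np.uint8)*255; m=cv2.morphologyEx(m,cv2.MORPH_CLOSE,np.ones((5,5)))
rect(big(m,(240,232,390,310)),.018,'plate')
m=((g<125)&(hsv[...,1]<70)).astype(np.uint8)*255
rect(big(m,(424,245,498,327)),.028,'tray')
m=((hsv[...,1]>50)&(g>140)&(hsv[...,1]<255)).astype(np.uint8)*255
big_=cv2.resize(im[225:325,230:400],None,fx=4.5,fy=4.5,interpolation=cv2.INTER_CUBIC)
b2=cv2.resize(im[265:320,155:215],None,fx=6,fy=6,interpolation=cv2.INTER_CUBIC)
o=np.zeros((450+340,800,3),np.uint8)[:600]
c=np.zeros((600,800,3),np.uint8); s=cv2.imread('pics/scene0.png')
c[:300,:510]=cv2.resize(big_,(510,300)); c[:275,510:]=cv2.resize(b2,(290,275)); 
s1=cv2.resize(s[215:335,240:400],None,fx=2.5,fy=2.5,interpolation=cv2.INTER_CUBIC); c[300:,:400]=s1
s2=cv2.resize(s[330:410,185:255],None,fx=3.7,fy=3.7,interpolation=cv2.INTER_CUBIC); c[300:300+s2.shape[0],420:420+s2.shape[1]]=s2[:300]
cv2.imwrite('pics/c1.png',c)
for cc in [(312,265),(352,262)]:
    print(onz('top',*cc,.0705))
E
python3 m.py
```

```text
plate [0.5227 0.0343] [0.1696 0.3199] 4.13
tray [ 0.454  -0.3484] [0.1409 0.1599] 83.3
[0.51222067 0.03136629 0.0705    ]
[ 0.51898344 -0.06747329  0.0705    ]
```

View pics/c1.png

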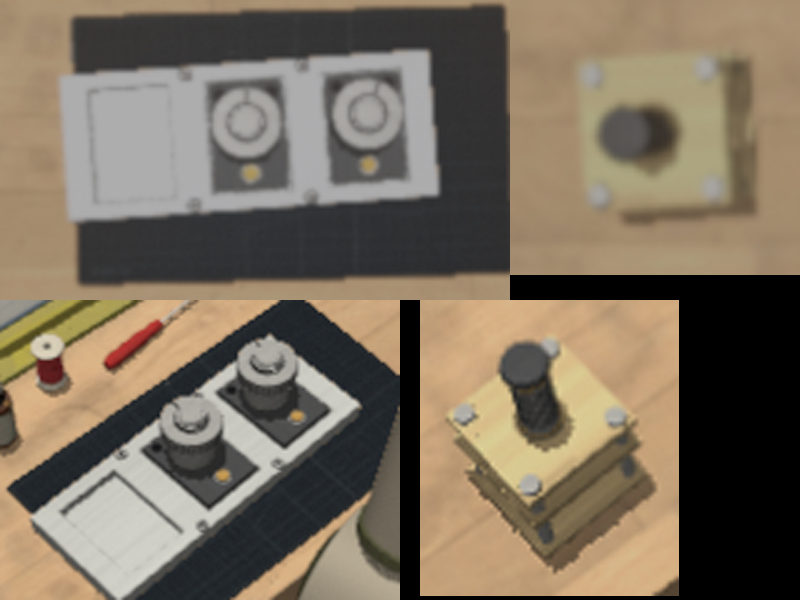

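The crop shows two feet, in the middle and right pockets. Ring centres are at about (312,266) and (353,263) in the top image, pins at (314,283) and (353,280), and the left pocket is empty. The punch is in its stand at (184,291) and the tray is on the right.

```bash
python3 - <<'E'
from h import *
def c1(x,y): return 230+x/3,225+y/3
def c2(x,y): return 155+(x-510)/290*60,265+y/5
P=[onz('top',*c1(*p),.018)[:2] for p in [(62,76),(430,52),(438,192),(68,220)]]
P=np.array(P); print('corners',P.round(4).tolist(),'c',P.mean(0).round(4)); d=(P[0]-P[1])+(P[3]-P[2]); print('yaw(of y axis)',np.degrees(np.arctan2(-d[0],d[1])))
for n,p,z in [('gm',(246,122),.0705),('gr',(368,113),.0705),('pm',(251,173),.025),('pr',(369,165),.025)]: print(n,onz('top',*c1(*p),z).round(4))
S=np.array([onz('top',*c2(*p),.074)[:2] for p in [(592,75),(705,70),(712,188),(600,195)]]); print('stand',S.mean(0),S.round(4).tolist())
print('cap',onz('top',*c2(626,135),.172))
# stand via scene crop
Q=np.array([onz('scene',185+(x-420)/3.7,330+(y-300)/3.7,.074)[:2] for x,y in [(464,412),(549,348),(616,416),(530,486)]]); print('scene stand',Q.mean(0))
print('scene cap',onz('scene',185+(526-420)/3.7,330+(360-300)/3.7,.172))
for x,y in [(190,412),(266,352)]: print('scene studtop',onz('scene',240+x/2.5,215+(y-300)/2.5,.081))
E
```

```text
corners [[0.5522, 0.1899], [0.5709, -0.1258], [0.451, -0.1313], [0.429, 0.1849]] c [0.5008 0.0294]
yaw(of y axis) 3.6786178362859285
gm [0.5106 0.0314 0.0705]
gr [ 0.5173 -0.0691  0.0705]
pm [0.4684 0.0282 0.025 ]
pr [ 0.4745 -0.0721  0.025 ]
stand [0.44802897 0.34884439] [[0.4763, 0.3806], [0.4788, 0.3211], [0.4203, 0.3174], [0.4167, 0.3762]]
cap [0.44855676 0.33716909 0.172     ]
scene stand [0.44493493 0.34786333]
scene cap [0.42340931 0.35422832 0.172     ]
scene studtop [0.51078779 0.02897675 0.081     ]
scene studtop [ 0.51913225 -0.07216871  0.081     ]
```

Request:
drive_tool --offset '[[0.98,-0.58,0],[0.98,-0.58,0],[0.98,-0.58,0],[0.98,-0.58,0],[0.98,-0.58,0],[0.98,-0.58,0],[0.98,-0.58,0],[0.98,-0.58,0],[0.98,-0.58,0],[0.98,-0.58,0]]' --turn '[[0,0,0],[0,0,0],[0,0,0],[0,0,0],[0,0,0],[0,0,0],[0,0,0],[0,0,0],[0,0,0],[0,0,0]]' --hand '[1,1,1,1,1,1,1,1,1,1]'

```text
time_s: 1.35
position: [0.4932, -0.1086, 0.2311]
tool_rot: [[0.895, 0.446, -0.001], [0.446, -0.895, 0.0], [-0.0, -0.0, -1.0]]
ft_force: [-0.2, -1.0, 0.0]
grip_width: 0.0855
gripper_force: 0.0
```

Request:
drive_tool --offset '[[0.5,-0.3,0],[0.5,-0.3,0],[0,0,0],[0,0,0],[0,0,0],[0,0,0],[0,0,0],[0,0,0],[0,0,0],[0,0,0]]' --turn '[[0,0,-1],[0,0,-1],[0,0,-1],[0,0,-1],[0,0,-1],[0,0,-1],[0,0,-1],[0,0,-1],[0,0,-1],[0,0,-1]]' --hand '[1,1,1,1,1,1,1,1,1,1]'

```text
time_s: 2.6
position: [0.5154, -0.0694, 0.231]
tool_rot: [[0.058, 0.998, -0.001], [0.998, -0.058, 0.0], [0.0, -0.001, -1.0]]
ft_force: [0.3, -0.6, 0.5]
grip_width: 0.0856
gripper_force: 0.0
```

```bash
python3 - <<'E'
from h import *
st(); im=get_image('wrist'); cv2.imwrite('pics/w1.png',im); c=camera_info('wrist'); print(ray('wrist',320,240,c),c['fx'])
for p in [(.5107,.030,.081),(.518,-.0705,.081),(.4688,.027,.025),(.476,-.0735,.025)]: print(np.round(proj('wrist',p,c)))
E
```

```text
t 2.6 p [ 0.5154 -0.0694  0.231 ] q [-20.7  18.8  79.   -0.   82.2 -17.4] 
R [[0.058, 0.998, -0.001], [0.998, -0.058, 0.0], [0.0, -0.001, -1.0]] F [ 0.3 -0.6  0.5] T [-0.01 -0.02 -0.02] w 0.0856 gf 0.0
(array([0.52085531, 0.00252116, 0.37400466]), array([-0.03518821, -0.27909941, -0.95978625])) 331.0778772062998
[313. 110.]
[328. 227.]
[273. 121.]
[289. 219.]
```

View pics/w1.png

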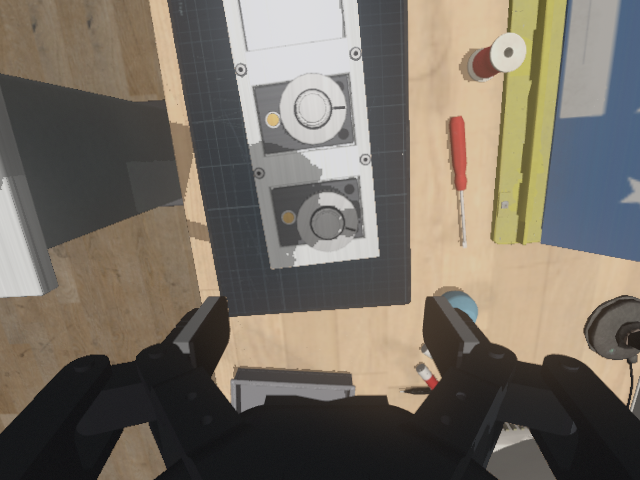

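Stud tops show at (313,107) and (328,223), pins at (273,120) and (288,217), all close to prediction. The index lines are visible on both rings.

```bash
python3 - <<'E'
from h import *
im=get_image('wrist'); c=camera_info('wrist')
im=cv2.imread('pics/w1.png'); hsv=cv2.cvtColor(im,cv2.COLOR_BGR2HSV); g=cv2.GaussianBlur(cv2.cvtColor(im,cv2.COLOR_BGR2GRAY),(3,3),0)
m=((hsv[...,1]>90)&(hsv[...,0]>10)&(hsv[...,0]<30)).astype(np.uint8); 
for x,y in [(273,120),(288,217)]:
    s=m[y-12:y+13,x-12:x+13]; M=cv2.moments(s,True); u,v=x-12+M['m10']/M['m00'],y-12+M['m01']/M['m00']; print('pin',round(u,1),round(v,1),onz('wrist',u,v,.025,c).round(4))
G=cv2.resize(g[60:270,230:400],None,fx=4,fy=4,interpolation=cv2.INTER_CUBIC)
h=cv2.HoughCircles(G,cv2.HOUGH_GRADIENT,1,200,param1=80,param2=25,minRadius=100,maxRadius=155); print(h)
for q in (h[0] if h is not None else []):
    u,v=230+(q[0]+.5)/4-.5,60+(q[1]+.5)/4-.5; print(u,v,'ring top',onz('wrist',u,v,.0705,c).round(4))
for u,v in [(313,107),(328,223)]: print('stud',onz('wrist',u,v,.081,c).round(4))
E
```

```text
pin 272.5 119.2 [0.469  0.0291 0.025 ]
pin 288.1 217.3 [ 0.4753 -0.0714  0.025 ]
[[[332.5 205.5 129.9]
  [392.5 642.5 114.5]]]
312.75 111.0 ring top [0.5112 0.03   0.0705]
327.75 220.25 ring top [ 0.5182 -0.0669  0.0705]
stud [0.512  0.0322 0.081 ]
stud [ 0.5184 -0.0671  0.081 ]
```

Request:
drive_tool --offset '[[0,0,0.3],[0,0,0.3],[0,0,0.3],[0,0,0.3],[0,0,0.3],[0,0,0.3],[0,0,0.3],[0,0,0.3],[0,0,0.3],[0,0,0.3]]' --turn '[[0,0,-1],[0,0,-1],[0,0,-1],[0,0,-1],[0,0,-1],[0,0,-1],[0,0,-1],[0,0,-1],[0,0,-1],[0,0,-1]]' --hand '[1,1,1,1,1,1,1,1,1,1]'

```text
time_s: 3.95
position: [0.5155, -0.0695, 0.1108]
tool_rot: [[-0.834, 0.552, -0.0], [0.552, 0.834, 0.0], [0.0, -0.0, -1.0]]
ft_force: [-0.2, 0.1, -0.4]
grip_width: 0.0854
gripper_force: 0.0
```

Request:
drive_tool --offset '[[0,0,0],[0,0,0],[0,0,0],[0,0,0],[0,0,0],[0,0,0],[0,0,0],[0,0,0],[0,0,0],[-0.065,-0.015,0]]' --turn '[[0,0,-1],[0,0,-1],[0,0,-1],[0,0,-1],[0,0,-1],[0,0,-1],[0,0,-1],[0,0,-1],[0,0,-1],[0,0,0]]' --hand '[1,1,1,1,1,1,1,1,1,1]'

```text
time_s: 5.2
position: [0.5182, -0.0691, 0.1112]
tool_rot: [[-0.938, -0.347, -0.0], [-0.347, 0.938, 0.0], [0.0, 0.0, -1.0]]
ft_force: [0.2, 0.5, 0.0]
grip_width: 0.0854
gripper_force: 0.0
```

```bash
python3 - <<'E'
from h import *
st()
E
```

```text
t 5.2 p [ 0.5182 -0.0691  0.1112] q [ -20.6   26.2   89.2    0.    64.6 -130.9] 
R [[-0.938, -0.347, -0.0], [-0.347, 0.938, 0.0], [0.0, 0.0, -1.0]] F [0.2 0.5 0. ] T [-0.02 -0.01  0.02] w 0.0854 gf 0.0
```

Request:
drive_tool --offset '[[0,0,0.37],[0,0,0.37],[0,0,0.37],[0,0,0.37],[0,0,0.37],[0,0,0],[0,0,0],[0,0,0],[0,0,0],[0,0,0]]' --turn '[[0,0,0],[0,0,0],[0,0,0],[0,0,0],[0,0,0],[0,0,0],[0,0,0],[0,0,0],[0,0,0],[0,0,0]]' --hand '[1,1,1,1,1,1,0.5,0.5,0.5,0.5]' --newtons 40

```text
time_s: 6.45
position: [0.5184, -0.0689, 0.038]
tool_rot: [[-0.937, -0.35, 0.001], [-0.35, 0.937, 0.0], [-0.001, -0.0, -1.0]]
ft_force: [-2.0, 3.4, 6.6]
grip_width: 0.0571
gripper_force: 41.6
```

Request:
drive_tool --offset '[[0,0,0.0025],[0,0,0.0025],[0,0,0.0025],[0,0,0.0025],[0,0,0.0025],[0,0,0.0025],[0,0,0.0025],[0,0,0.0025],[0,0,0.0025],[0,0,0.0025]]' --turn '[[0,0,0.2],[0,0,0.5],[0,0,1],[0,0,1],[0,0,1],[0,0,1],[0,0,1],[0,0,1],[0,0,1],[0,0,1]]' --hand '[0.5,0.5,0.5,0.5,0.5,0.5,0.5,0.5,0.5,0.5]'

```text
time_s: 7.7
position: [0.5183, -0.0703, 0.0372]
tool_rot: [[-0.849, 0.529, 0.001], [0.529, 0.849, -0.002], [-0.002, -0.002, -1.0]]
ft_force: [-4.2, -5.3, 7.4]
grip_width: 0.0569
gripper_force: 41.8
```

```bash
python3 - <<'E'
from h import *
st(); cv2.imwrite('pics/w2.png',get_image('wrist'))
E
```

```text
t 7.7 p [ 0.5183 -0.0703  0.0372] q [-20.7  32.2  93.8  -0.1  53.9 -78.7] 
R [[-0.849, 0.529, 0.001], [0.529, 0.849, -0.002], [-0.002, -0.002, -1.0]] F [-4.2 -5.3  7.4] T [-0.97  0.67  0.09] w 0.0569 gf 41.8
```

View pics/w2.png

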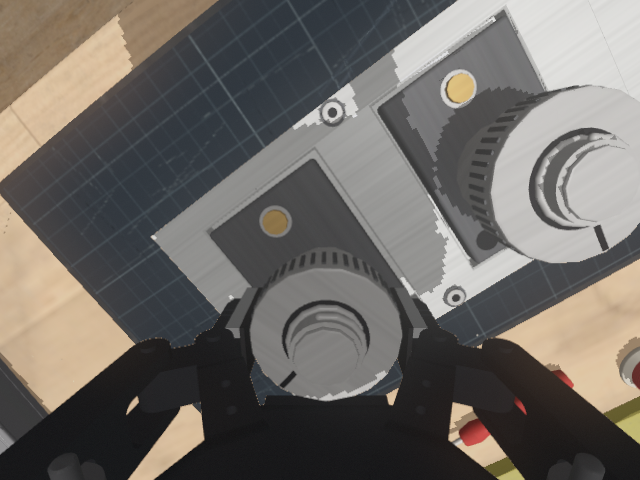

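Request:
drive_tool --offset '[[0,0,0.0025],[0,0,0.0025],[0,0,0.0025],[0,0,0.0025],[0,0,0.0025],[0,0,0.0025],[0,0,0.0025],[0,0,0.0025],[0,0,0.0025],[0,0,0.0025]]' --turn '[[0,0,1],[0,0,1],[0,0,1],[0,0,1],[0,0,1],[0,0,1],[0,0,1],[0,0,1],[0,0,1],[0,0,1]]' --hand '[0.5,0.5,0.5,0.5,0.5,0.5,0.5,0.5,0.5,0.5]'

```text
time_s: 9.0
position: [0.5175, -0.0704, 0.0361]
tool_rot: [[0.033, 0.999, -0.001], [0.999, -0.033, -0.002], [-0.002, -0.001, -1.0]]
ft_force: [-8.3, -5.8, 8.9]
grip_width: 0.0572
gripper_force: 41.9
```

Request:
drive_tool --offset '[[0,0,0.0025],[0,0,0.0025],[0,0,0.0025],[0,0,0.0025],[0,0,0.0025],[0,0,0.0025],[0,0,0.0025],[0,0,0.0025],[0,0,0.0025],[0,0,0.0025]]' --turn '[[0,0,1],[0,0,1],[0,0,1],[0,0,1],[0,0,1],[0,0,1],[0,0,1],[0,0,1],[0,0,1],[0,0,1]]' --hand '[0.5,0.5,0.5,0.5,0.5,0.5,0.5,0.5,0.5,0.5]'

```text
time_s: 10.25
position: [0.5163, -0.0695, 0.035]
tool_rot: [[0.882, 0.471, -0.004], [0.471, -0.882, -0.001], [-0.004, -0.001, -1.0]]
ft_force: [-12.0, -3.2, 12.0]
grip_width: 0.0571
gripper_force: 42.1
```

Request:
drive_tool --offset '[[0,0,0.0025],[0,0,0.0025],[0,0,0.0025],[0,0,0.0025],[0,0,0],[0,0,0],[0,0,0],[0,0,0],[0,0,0],[0,0,0]]' --turn '[[0,0,1],[0,0,1],[0,0,1],[0,0,1],[0,0,0],[0,0,0],[0,0,0],[0,0,0],[0,0,0],[0,0,0]]' --hand '[0.5,0.5,0.5,0.5,0.5,0.5,0.5,0.5,0.5,0.5]'

```text
time_s: 11.5
position: [0.5161, -0.0689, 0.0345]
tool_rot: [[0.997, 0.075, -0.005], [0.075, -0.997, 0.0], [-0.004, -0.001, -1.0]]
ft_force: [-12.0, 0.6, 13.7]
grip_width: 0.057
gripper_force: 42.3
```

```bash
python3 - <<'E'
from h import *
st()
E
```

```text
t 11.5 p [ 0.5161 -0.0689  0.0345] q [-20.6  32.4  94.1  -0.1  53.7  65.2] 
R [[0.997, 0.075, -0.005], [0.075, -0.997, 0.0], [-0.004, -0.001, -1.0]] F [-12.    0.6  13.7] T [ 0.02  1.89 -0.1 ] w 0.057 gf 42.3
```

Request:
drive_tool --offset '[[-0.02,0,-0.01],[-0.02,0,-0.01],[0,0,0.001],[0,0,0.001],[0,0,0.001],[0,0,0.001],[0,0,0.001],[0,0,0.001],[0,0,0.001],[0,0,0.001]]' --turn '[[0,0,0],[0,0,0.4],[0,0,0.4],[0,0,0.4],[0,0,0.4],[0,0,0.4],[0,0,0.4],[0,0,0.4],[0,0,0.4],[0,0,0.4]]' --hand '[0.5,0.5,0.5,0.5,0.5,0.5,0.5,0.5,0.5,0.5]'

```text
time_s: 12.75
position: [0.516, -0.0684, 0.0346]
tool_rot: [[0.954, -0.299, -0.001], [-0.299, -0.954, 0.001], [-0.002, -0.001, -1.0]]
ft_force: [-2.8, 6.4, 3.6]
grip_width: 0.0568
gripper_force: 42.4
```

```bash
python3 - <<'E'
from h import *
st()
E
```

```text
t 12.75 p [ 0.516  -0.0684  0.0346] q [-20.6  32.3  94.3   0.1  53.5  86.8] 
R [[0.954, -0.299, -0.001], [-0.299, -0.954, 0.001], [-0.002, -0.001, -1.0]] F [-2.8  6.4  3.6] T [0.88 0.36 0.07] w 0.0568 gf 42.4
```

Request:
drive_tool --offset '[[0,0,0.001],[0,0,0.001],[0,0,0.001],[0,0,0.001],[0,0,0.001],[0,0,0.001],[0,0,0.001],[0,0,0.001],[0,0,0.001],[0,0,0.001]]' --turn '[[0,0,0.4],[0,0,0.4],[0,0,0.4],[0,0,0.4],[0,0,0.4],[0,0,0.4],[0,0,0.4],[0,0,0.4],[0,0,0.4],[0,0,0.4]]' --hand '[0.5,0.5,0.5,0.5,0.5,0.5,0.5,0.5,0.5,0.5]'

```text
time_s: 14.0
position: [0.5167, -0.0686, 0.0343]
tool_rot: [[0.75, -0.662, 0.0], [-0.662, -0.75, 0.001], [-0.0, -0.001, -1.0]]
ft_force: [0.0, 5.1, 1.6]
grip_width: 0.0568
gripper_force: 42.3
```

```bash
python3 - <<'E'
from h import *
st()
E
```

```text
t 14.0 p [ 0.5167 -0.0686  0.0343] q [-2.060e+01  3.240e+01  9.420e+01  1.000e-01  5.340e+01  1.108e+02] 
R [[0.75, -0.662, 0.0], [-0.662, -0.75, 0.001], [-0.0, -0.001, -1.0]] F [0.  5.1 1.6] T [ 0.76 -0.07  0.05] w 0.0568 gf 42.3
```

Request:
drive_tool --offset '[[0,0,0.0015],[0,0,0.0015],[0,0,0.0015],[0,0,0.0015],[0,0,0.0015],[0,0,0.0015],[0,0,0.0015],[0,0,0.0015],[0,0,0],[0,0,0]]' --turn '[[0,0,0.8],[0,0,0.8],[0,0,0.8],[0,0,0.8],[0,0,0.8],[0,0,0.8],[0,0,0.8],[0,0,0.8],[0,0,0],[0,0,0]]' --hand '[0.5,0.5,0.5,0.5,0.5,0.5,0.5,0.5,0.5,0.5]'

```text
time_s: 15.25
position: [0.5171, -0.0686, 0.0337]
tool_rot: [[0.178, -0.984, 0.001], [-0.984, -0.178, 0.001], [-0.001, -0.001, -1.0]]
ft_force: [1.7, 5.2, -0.5]
grip_width: 0.0571
gripper_force: 42.6
```

```bash
python3 - <<'E'
from h import *
st(); cv2.imwrite('pics/w3.png',get_image('wrist'))
E
```

```text
t 15.25 p [ 0.5171 -0.0686  0.0337] q [-2.060e+01  3.240e+01  9.420e+01  1.000e-01  5.330e+01  1.491e+02] 
R [[0.178, -0.984, 0.001], [-0.984, -0.178, 0.001], [-0.001, -0.001, -1.0]] F [ 1.7  5.2 -0.5] T [ 0.82 -0.31 -0.02] w 0.0571 gf 42.6
```

View pics/w3.png

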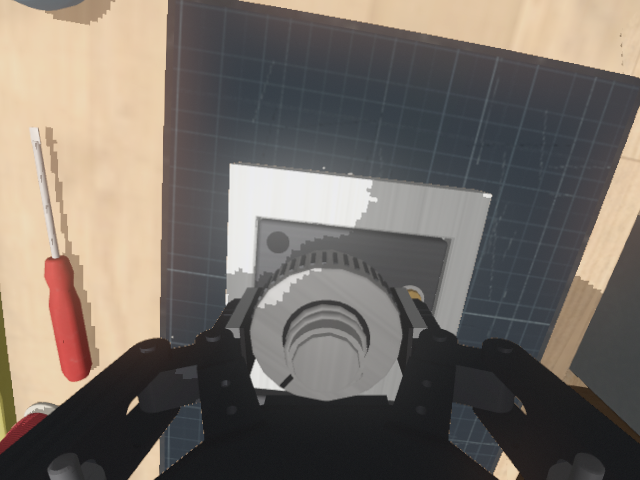

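The index line is still at (287,380) relative to the fingers, so there was no slip. It turned 280° without binding, so this thread is good so far. Now I regrip.

Request:
drive_tool --offset '[[0,0,0],[0,0,0],[0,0,0],[0,0,0],[0,0,0],[0,0,0],[0,0,0],[0,0,0],[0,0,0],[0,0,0]]' --turn '[[0,0,0],[0,0,0],[0,0,0],[0,0,-1],[0,0,-1],[0,0,-1],[0,0,-1],[0,0,-1],[0,0,-1],[0,0,-1]]' --hand '[1,1,1,1,1,1,1,1,1,1]'

```text
time_s: 16.55
position: [0.5167, -0.0694, 0.0336]
tool_rot: [[0.793, -0.609, 0.0], [-0.609, -0.793, -0.0], [0.0, 0.0, -1.0]]
ft_force: [0.0, 0.2, 0.1]
grip_width: 0.0852
gripper_force: 0.0
```

Request:
drive_tool --offset '[[0,0,0],[0,0,0],[0,0,0],[0,0,0],[0,0,0],[0,0,0],[0,0,0],[0,0,0],[0,0,0],[0,0,0]]' --turn '[[0,0,-1],[0,0,-1],[0,0,-1],[0,0,-1],[0,0,-1],[0,0,-1],[0,0,-1],[0,0,-1],[0,0,-1],[0,0,-1]]' --hand '[1,1,1,1,1,1,1,1,1,1]'

```text
time_s: 17.8
position: [0.5167, -0.0694, 0.0335]
tool_rot: [[0.924, 0.382, 0.0], [0.382, -0.924, -0.0], [0.0, 0.0, -1.0]]
ft_force: [0.8, 0.9, -0.4]
grip_width: 0.085
gripper_force: 0.0
```

Request:
drive_tool --offset '[[0,0,0],[0,0,0],[0,0,0],[0,0,0],[0,0,0],[0,0,0],[0,0,0],[0,0,0],[0,0,0],[0,0,0]]' --turn '[[0,0,-1],[0,0,-1],[0,0,-1],[0,0,-1],[0,0,-1],[0,0,-1],[0,0,-1],[0,0,-1],[0,0,-1],[0,0,-1]]' --hand '[1,1,1,1,1,1,1,1,1,1]'

```text
time_s: 19.05
position: [0.5167, -0.0694, 0.0335]
tool_rot: [[0.131, 0.991, 0.0], [0.991, -0.131, -0.0], [-0.0, 0.0, -1.0]]
ft_force: [-0.1, 0.1, 0.6]
grip_width: 0.0853
gripper_force: 0.0
```

Request:
drive_tool --offset '[[0,0,0],[0,0,0],[0,0,0],[0,0,0],[0,0,0],[0,0,0],[0,0,0],[0,0,0],[0,0,0],[0,0,0]]' --turn '[[0,0,-1],[0,0,-1],[0,0,-1],[0,0,-1],[0,0,-1],[0,0,-1],[0,0,-1],[0,0,-1],[0,0,-1],[0,0,-1]]' --hand '[1,1,1,1,1,1,1,1,1,1]'

```text
time_s: 20.3
position: [0.5167, -0.0694, 0.0335]
tool_rot: [[-0.793, 0.609, 0.0], [0.609, 0.793, -0.0], [-0.0, -0.0, -1.0]]
ft_force: [-0.5, 0.6, -1.5]
grip_width: 0.0851
gripper_force: 0.0
```

Request:
drive_tool --offset '[[0,0,0],[0,0,0],[0,0,0],[0,0,0],[0,0,0],[0,0,0],[0,0,0],[0,0,0],[0,0,0],[0,0,0]]' --turn '[[0,0,-1],[0,0,-1],[0,0,-1],[0,0,-1],[0,0,-1],[0,0,-1],[0,0,-1],[0,0,-1],[0,0,-1],[0,0,-1]]' --hand '[1,1,1,1,1,1,1,1,1,1]'

```text
time_s: 21.55
position: [0.5167, -0.0694, 0.0335]
tool_rot: [[-0.924, -0.382, 0.0], [-0.382, 0.924, -0.0], [0.0, -0.0, -1.0]]
ft_force: [-0.5, 0.1, 0.8]
grip_width: 0.0852
gripper_force: 0.0
```

```bash
python3 - <<'E'
from h import *
st()
E
```

```text
t 21.55 p [ 0.5167 -0.0694  0.0335] q [ -20.7   32.5   94.3   -0.    53.3 -133.1] 
R [[-0.924, -0.382, 0.0], [-0.382, 0.924, -0.0], [0.0, -0.0, -1.0]] F [-0.5  0.1  0.8] T [ 0.01 -0.    0.04] w 0.0852 gf 0.0
```

Request:
drive_tool --offset '[[0.0,0.02,0],[0,0,0],[0,0,0],[0,0,0],[0,0,0.0025],[0,0,0.0025],[0,0,0.0025],[0,0,0.0025],[0,0,0.0025],[0,0,0.0025]]' --turn '[[0,0,0],[0,0,0],[0,0,0],[0,0,0],[0,0,1],[0,0,1],[0,0,1],[0,0,1],[0,0,1],[0,0,1]]' --hand '[0.5,0.5,0.5,0.5,0.5,0.5,0.5,0.5,0.5,0.5]'

```text
time_s: 22.8
position: [0.5167, -0.0687, 0.0333]
tool_rot: [[-0.97, 0.241, 0.001], [0.241, 0.97, -0.001], [-0.001, -0.0, -1.0]]
ft_force: [-0.4, -1.4, 5.7]
grip_width: 0.0569
gripper_force: 41.6
```

Request:
drive_tool --offset '[[0,0,0.0025],[0,0,0.0025],[0,0,0.0025],[0,0,0.0025],[0,0,0.0025],[0,0,0.0025],[0,0,0.0025],[0,0,0.0025],[0,0,0.0025],[0,0,0.0025]]' --turn '[[0,0,1],[0,0,1],[0,0,1],[0,0,1],[0,0,1],[0,0,1],[0,0,1],[0,0,1],[0,0,1],[0,0,1]]' --hand '[0.5,0.5,0.5,0.5,0.5,0.5,0.5,0.5,0.5,0.5]'

```text
time_s: 24.05
position: [0.5168, -0.0686, 0.0323]
tool_rot: [[-0.276, 0.961, 0.001], [0.961, 0.276, -0.0], [-0.001, 0.001, -1.0]]
ft_force: [0.9, -0.6, 5.2]
grip_width: 0.0571
gripper_force: 41.6
```

Request:
drive_tool --offset '[[0,0,0.0025],[0,0,0.0025],[0,0,0.0025],[0,0,0.0025],[0,0,0.0025],[0,0,0.0025],[0,0,0.0025],[0,0,0.0025],[0,0,0.0025],[0,0,0.0025]]' --turn '[[0,0,1],[0,0,1],[0,0,1],[0,0,1],[0,0,1],[0,0,1],[0,0,1],[0,0,1],[0,0,1],[0,0,1]]' --hand '[0.5,0.5,0.5,0.5,0.5,0.5,0.5,0.5,0.5,0.5]'

```text
time_s: 25.3
position: [0.5171, -0.0686, 0.0314]
tool_rot: [[0.694, 0.72, 0.002], [0.72, -0.694, -0.0], [0.001, 0.002, -1.0]]
ft_force: [1.9, 0.5, 4.9]
grip_width: 0.0571
gripper_force: 41.6
```

```bash
python3 - <<'E'
from h import *
st()
E
```

```text
t 25.3 p [ 0.5171 -0.0686  0.0314] q [-20.6  32.6  94.4   0.   52.9  23.4] 
R [[0.694, 0.72, 0.002], [0.72, -0.694, -0.0], [0.001, 0.002, -1.0]] F [1.9 0.5 4.9] T [ 0.06 -0.18  0.08] w 0.0571 gf 41.6
```

Request:
drive_tool --offset '[[0,0,0.0025],[0,0,0.0025],[0,0,0.0025],[0,0,0.0025],[0,0,0.0025],[0,0,0.0025],[0,0,0.0025],[0,0,0.0025],[0,0,0.0025],[0,0,0]]' --turn '[[0,0,1],[0,0,1],[0,0,1],[0,0,1],[0,0,1],[0,0,1],[0,0,1],[0,0,1],[0,0,1],[0,0,0]]' --hand '[0.5,0.5,0.5,0.5,0.5,0.5,0.5,0.5,0.5,0.5]'

```text
time_s: 26.55
position: [0.5172, -0.0688, 0.0305]
tool_rot: [[0.991, -0.135, 0.002], [-0.135, -0.991, -0.001], [0.002, 0.0, -1.0]]
ft_force: [3.2, -1.1, 6.0]
grip_width: 0.0568
gripper_force: 41.6
```

```bash
python3 - <<'E'
from h import *
st()
E
```

```text
t 26.55 p [ 0.5172 -0.0688  0.0305] q [-20.6  32.7  94.4   0.   52.7  77.1] 
R [[0.991, -0.135, 0.002], [-0.135, -0.991, -0.001], [0.002, 0.0, -1.0]] F [ 3.2 -1.1  6. ] T [-0.11 -0.44 -0.09] w 0.0568 gf 41.6
```

Request:
drive_tool --offset '[[0,0,0.001],[0,0,0.001],[0,0,0.001],[0,0,0.001],[0,0,0.001],[0,0,0.001],[0,0,0.001],[0,0,0.001],[0,0,0],[0,0,0]]' --turn '[[0,0,0.4],[0,0,0.4],[0,0,0.4],[0,0,0.4],[0,0,0.4],[0,0,0.4],[0,0,0.4],[0,0,0.4],[0,0,0],[0,0,0]]' --hand '[0.5,0.5,0.5,0.5,0.5,0.5,0.5,0.5,0.5,0.5]'

```text
time_s: 27.8
position: [0.5172, -0.0689, 0.0301]
tool_rot: [[0.892, -0.451, 0.002], [-0.451, -0.892, -0.001], [0.002, -0.0, -1.0]]
ft_force: [2.6, -2.4, 5.4]
grip_width: 0.0568
gripper_force: 41.6
```

```bash
python3 - <<'E'
from h import *
st()
E
```

```text
t 27.8 p [ 0.5172 -0.0689  0.0301] q [-20.6  32.8  94.4   0.   52.7  96.2] 
R [[0.892, -0.451, 0.002], [-0.451, -0.892, -0.001], [0.002, -0.0, -1.0]] F [ 2.6 -2.4  5.4] T [-0.19 -0.39 -0.06] w 0.0568 gf 41.6
```

Total is 509°. Continuing slowly.

Request:
drive_tool --offset '[[0,0,0.001],[0,0,0.001],[0,0,0.001],[0,0,0.001],[0,0,0.001],[0,0,0.001],[0,0,0.001],[0,0,0.001],[0,0,0],[0,0,0]]' --turn '[[0,0,0.4],[0,0,0.4],[0,0,0.4],[0,0,0.4],[0,0,0.4],[0,0,0.4],[0,0,0.4],[0,0,0.4],[0,0,0],[0,0,0]]' --hand '[0.5,0.5,0.5,0.5,0.5,0.5,0.5,0.5,0.5,0.5]'

```text
time_s: 29.05
position: [0.5166, -0.0689, 0.0298]
tool_rot: [[0.696, -0.718, 0.001], [-0.718, -0.696, -0.002], [0.002, 0.001, -1.0]]
ft_force: [0.2, -2.3, 6.9]
grip_width: 0.0573
gripper_force: 41.8
```

```bash
python3 - <<'E'
from h import *
st()
E
```

```text
t 29.05 p [ 0.5166 -0.0689  0.0298] q [-2.060e+01  3.280e+01  9.450e+01 -1.000e-01  5.270e+01  1.153e+02] 
R [[0.696, -0.718, 0.001], [-0.718, -0.696, -0.002], [0.002, 0.001, -1.0]] F [ 0.2 -2.3  6.9] T [-0.44 -0.11  1.1 ] w 0.0573 gf 41.8
```

Request:
drive_tool --offset '[[0,0,0.001],[0,0,0.001],[0,0,0.001],[0,0,0.001],[0,0,0.001],[0,0,0],[0,0,0],[0,0,0],[0,0,0],[0,0,0]]' --turn '[[0,0,0.4],[0,0,0.4],[0,0,0.4],[0,0,0.4],[0,0,0.4],[0,0,0],[0,0,0],[0,0,0],[0,0,0],[0,0,0]]' --hand '[0.5,0.5,0.5,0.5,0.5,0.5,0.5,0.5,0.5,0.5]'

```text
time_s: 30.3
position: [0.5163, -0.0685, 0.0295]
tool_rot: [[0.533, -0.846, -0.0], [-0.846, -0.533, -0.001], [0.001, 0.001, -1.0]]
ft_force: [-0.0, -0.1, 7.1]
grip_width: 0.0569
gripper_force: 42.3
```

```bash
python3 - <<'E'
from h import *
st()
E
```

```text
t 30.3 p [ 0.5163 -0.0685  0.0295] q [-2.060e+01  3.280e+01  9.450e+01 -1.000e-01  5.270e+01  1.273e+02] 
R [[0.533, -0.846, -0.0], [-0.846, -0.533, -0.001], [0.001, 0.001, -1.0]] F [-0.  -0.1  7.1] T [-0.1   0.07  1.35] w 0.0569 gf 42.3
```

Resistance rose at about 528° (1.1 to 1.35 N m), so this gauge is home and the right foot is good. On to the middle foot.

Request:
drive_tool --offset '[[0,0,0],[0,0,0],[0,0,0],[0,0,-0.3],[0,0,-0.3],[0,0,-0.3],[0,0,-0.3],[0,0,-0.3],[0,0,-0.3],[0,0,-0.2]]' --turn '[[0,0,-0.5],[0,0,0],[0,0,0],[0,0,0],[0,0,0],[0,0,-1],[0,0,-1],[0,0,-1],[0,0,-1],[0,0,-1]]' --hand '[1,1,1,1,1,1,1,1,1,1]'

```text
time_s: 31.55
position: [0.5166, -0.0686, 0.1107]
tool_rot: [[0.907, -0.422, 0.002], [-0.422, -0.907, -0.001], [0.002, -0.0, -1.0]]
ft_force: [0.5, 0.2, -0.6]
grip_width: 0.0854
gripper_force: 0.0
```

Request:
drive_tool --offset '[[0,0,0],[0,0,0],[0,0,0],[0,0,0],[0,0,0],[0,0,0],[0,0,0],[0,0,0],[0,0,0],[0,0,0]]' --turn '[[0,0,-1],[0,0,-1],[0,0,-1],[0,0,-1],[0,0,-1],[0,0,-1],[0,0,-1],[0,0,-1],[0,0,-1],[0,0,-1]]' --hand '[1,1,1,1,1,1,1,1,1,1]'

```text
time_s: 32.8
position: [0.5164, -0.0686, 0.1102]
tool_rot: [[0.819, 0.574, 0.001], [0.574, -0.819, -0.0], [0.001, 0.001, -1.0]]
ft_force: [0.4, -0.2, 0.3]
grip_width: 0.0856
gripper_force: 0.0
```

Request:
drive_tool --offset '[[0,0,0],[0,0,0],[0,0,0],[0,0,0],[0,0,0],[0,0,0],[0,0,0],[0,0,0],[0,0,0],[0,0,0]]' --turn '[[0,0,-1],[0,0,-1],[0,0,-1],[0,0,-1],[0,0,-1],[0,0,-1],[0,0,-1],[0,0,-1],[0,0,-1],[0,0,-1]]' --hand '[1,1,1,1,1,1,1,1,1,1]'

```text
time_s: 34.05
position: [0.5164, -0.0686, 0.1102]
tool_rot: [[-0.088, 0.996, 0.001], [0.996, 0.088, -0.0], [-0.0, 0.001, -1.0]]
ft_force: [0.8, 0.7, 0.5]
grip_width: 0.0853
gripper_force: 0.0
```

Request:
drive_tool --offset '[[0,0,0],[0,0,0],[0,0,0],[0,0,0],[0,0,0],[0,0,0],[0,0,0],[0,0,0],[0,0,0],[0,0,0]]' --turn '[[0,0,-1],[0,0,-1],[0,0,-1],[0,0,-1],[0,0,-1],[0,0,-1],[0,0,-1],[0,0,-1],[0,0,-1],[0,0,-1]]' --hand '[1,1,1,1,1,1,1,1,1,1]'

```text
time_s: 35.3
position: [0.5164, -0.0685, 0.1101]
tool_rot: [[-0.907, 0.422, 0.001], [0.422, 0.907, -0.0], [-0.001, 0.0, -1.0]]
ft_force: [0.8, -0.1, -0.3]
grip_width: 0.0852
gripper_force: 0.0
```

Request:
drive_tool --offset '[[0,0,0],[0,0,0],[0,0,0],[0,0,0],[0,0,0],[0,0,0],[0,0,0],[0,0,0],[0,0,0],[0,0,0]]' --turn '[[0,0,-1],[0,0,-1],[0,0,-1],[0,0,-1],[0,0,-1],[0,0,-1],[0,0,-1],[0,0,-1],[0,0,-1],[0,0,-1]]' --hand '[1,1,1,1,1,1,1,1,1,1]'

```text
time_s: 36.55
position: [0.5164, -0.0686, 0.1101]
tool_rot: [[-0.819, -0.574, 0.001], [-0.574, 0.819, -0.0], [-0.001, -0.001, -1.0]]
ft_force: [0.4, -0.2, -0.4]
grip_width: 0.0855
gripper_force: 0.0
```

```bash
python3 - <<'E'
from h import *
s=st(); R=np.array(s['tool_rot']); print(R.T@(np.array([.5103,.0309,.037])-s['position'])/.04)
E
```

```text
t 36.55 p [ 0.5164 -0.0686  0.1101] q [ -20.6   26.1   89.7    0.    64.2 -145.7] 
R [[-0.819, -0.574, 0.001], [-0.574, 0.819, -0.0], [-0.001, -0.001, -1.0]] F [ 0.4 -0.2 -0.4] T [ 0.02 -0.03 -0.  ] w 0.0855 gf 0.0
[-1.30121947  2.12513261  1.82766678]
```

Request:
drive_tool --offset '[[-0.43,0.71,0],[-0.43,0.71,0],[-0.44,0.71,0],[0,0,0],[0,0,0.35],[0,0,0.35],[0,0,0.35],[0,0,0.35],[0,0,0.35],[0,0,0.07]]' --turn '[[0,0,0],[0,0,0],[0,0,0],[0,0,0],[0,0,0],[0,0,0],[0,0,0],[0,0,0],[0,0,0],[0,0,0]]' --hand '[1,1,1,1,1,1,1,1,1,1]'

```text
time_s: 37.8
position: [0.5099, 0.0311, 0.0353]
tool_rot: [[-0.821, -0.571, -0.002], [-0.571, 0.821, 0.0], [0.001, 0.001, -1.0]]
ft_force: [-0.4, 0.1, 0.4]
grip_width: 0.0852
gripper_force: 0.0
```

Request:
drive_tool --offset '[[0,0,0],[0,0,0],[0,0,0],[0,0,0],[0,0,0.0025],[0,0,0.0025],[0,0,0.0025],[0,0,0.0025],[0,0,0.0025],[0,0,0.0025]]' --turn '[[0,0,0],[0,0,0],[0,0,0],[0,0,0],[0,0,1],[0,0,1],[0,0,1],[0,0,1],[0,0,1],[0,0,1]]' --hand '[0.5,0.5,0.5,0.5,0.5,0.5,0.5,0.5,0.5,0.5]'

```text
time_s: 39.05
position: [0.5106, 0.031, 0.0364]
tool_rot: [[-1.0, 0.023, 0.001], [0.023, 1.0, -0.0], [-0.001, -0.0, -1.0]]
ft_force: [-0.8, 0.1, 6.1]
grip_width: 0.0567
gripper_force: 41.7
```

```bash
python3 - <<'E'
from h import *
st()
im=get_image('wrist'); cv2.imwrite('pics/w4.png',im)
E
```

```text
t 39.05 p [0.5106 0.031  0.0364] q [ -9.8  31.5  95.7  -0.   52.7 -98.5] 
R [[-1.0, 0.023, 0.001], [0.023, 1.0, -0.0], [-0.001, -0.0, -1.0]] F [-0.8  0.1  6.1] T [ 0.11  0.22 -0.01] w 0.0567 gf 41.7
```

Request:
drive_tool --offset '[[0,0,0.0025],[0,0,0.0025],[0,0,0.0025],[0,0,0.0025],[0,0,0.0025],[0,0,0.0025],[0,0,0.0025],[0,0,0.0025],[0,0,0.0025],[0,0,0.0025]]' --turn '[[0,0,1],[0,0,1],[0,0,1],[0,0,1],[0,0,1],[0,0,1],[0,0,1],[0,0,1],[0,0,1],[0,0,1]]' --hand '[0.5,0.5,0.5,0.5,0.5,0.5,0.5,0.5,0.5,0.5]'

```text
time_s: 40.35
position: [0.5104, 0.0306, 0.0354]
tool_rot: [[-0.48, 0.877, 0.001], [0.877, 0.48, -0.001], [-0.001, 0.0, -1.0]]
ft_force: [-3.0, -2.5, 6.2]
grip_width: 0.0573
gripper_force: 41.8
```

Request:
drive_tool --offset '[[0,0,0.0025],[0,0,0.0025],[0,0,0.0025],[0,0,0.0025],[0,0,0.0025],[0,0,0.0025],[0,0,0.0025],[0,0,0.0025],[0,0,0.0025],[0,0,0.0025]]' --turn '[[0,0,1],[0,0,1],[0,0,1],[0,0,1],[0,0,1],[0,0,1],[0,0,1],[0,0,1],[0,0,1],[0,0,1]]' --hand '[0.5,0.5,0.5,0.5,0.5,0.5,0.5,0.5,0.5,0.5]'

```text
time_s: 41.6
position: [0.51, 0.0307, 0.0343]
tool_rot: [[0.52, 0.854, -0.0], [0.854, -0.52, -0.001], [-0.001, 0.0, -1.0]]
ft_force: [-4.8, -2.1, 7.6]
grip_width: 0.0571
gripper_force: 41.8
```

Request:
drive_tool --offset '[[0,0,0.0025],[0,0,0.0025],[0,0,0.0025],[0,0,0.0025],[0,0,0.0025],[0,0,0.0025],[0,0,0],[0,0,0],[0,0,0],[0,0,0]]' --turn '[[0,0,1],[0,0,1],[0,0,1],[0,0,1],[0,0,1],[0,0,1],[0,0,0],[0,0,0],[0,0,0],[0,0,0]]' --hand '[0.5,0.5,0.5,0.5,0.5,0.5,0.5,0.5,0.5,0.5]'

```text
time_s: 42.85
position: [0.5098, 0.0308, 0.0337]
tool_rot: [[0.921, 0.389, -0.001], [0.389, -0.921, -0.001], [-0.001, 0.0, -1.0]]
ft_force: [-3.9, -1.5, 8.8]
grip_width: 0.0568
gripper_force: 41.9
```

```bash
python3 - <<'E'
from h import *
st()
E
```

```text
t 42.85 p [0.5098 0.0308 0.0337] q [-9.8 31.7 95.9 -0.1 52.4 57.3] 
R [[0.921, 0.389, -0.001], [0.389, -0.921, -0.001], [-0.001, 0.0, -1.0]] F [-3.9 -1.5  8.8] T [-0.27  0.74 -0.09] w 0.0568 gf 41.9
```

Request:
drive_tool --offset '[[0,0,0.001],[0,0,0.001],[0,0,0.001],[0,0,0.001],[0,0,0.001],[0,0,0.001],[0,0,0.001],[0,0,0.001],[0,0,0],[0,0,0]]' --turn '[[0,0,0.4],[0,0,0.4],[0,0,0.4],[0,0,0.4],[0,0,0.4],[0,0,0.4],[0,0,0.4],[0,0,0.4],[0,0,0],[0,0,0]]' --hand '[0.5,0.5,0.5,0.5,0.5,0.5,0.5,0.5,0.5,0.5]'

```text
time_s: 44.1
position: [0.5098, 0.031, 0.0334]
tool_rot: [[0.998, 0.064, -0.001], [0.064, -0.998, -0.0], [-0.001, 0.0, -1.0]]
ft_force: [-5.5, -0.5, 9.1]
grip_width: 0.0571
gripper_force: 41.9
```

```bash
python3 - <<'E'
from h import *
st()
E
```

```text
t 44.1 p [0.5098 0.031  0.0334] q [-9.8 31.7 95.9 -0.  52.4 76.5] 
R [[0.998, 0.064, -0.001], [0.064, -0.998, -0.0], [-0.001, 0.0, -1.0]] F [-5.5 -0.5  9.1] T [-0.13  0.73 -0.01] w 0.0571 gf 41.9
```

Turned 211° so far.

Request:
drive_tool --offset '[[0,0,0.001],[0,0,0.001],[0,0,0.001],[0,0,0.001],[0,0,0.001],[0,0,0.001],[0,0,0.001],[0,0,0],[0,0,0],[0,0,0]]' --turn '[[0,0,0.3],[0,0,0.3],[0,0,0.3],[0,0,0.3],[0,0,0.3],[0,0,0.3],[0,0,0.3],[0,0,0],[0,0,0],[0,0,0]]' --hand '[0.5,0.5,0.5,0.5,0.5,0.5,0.5,0.5,0.5,0.5]'

```text
time_s: 45.35
position: [0.5098, 0.0311, 0.0331]
tool_rot: [[0.988, -0.155, -0.001], [-0.155, -0.988, -0.0], [-0.001, 0.0, -1.0]]
ft_force: [-5.0, 0.8, 8.0]
grip_width: 0.0567
gripper_force: 42.0
```

```bash
python3 - <<'E'
from h import *
st()
E
```

```text
t 45.35 p [0.5098 0.0311 0.0331] q [-9.8 31.8 96.  -0.  52.3 89.1] 
R [[0.988, -0.155, -0.001], [-0.155, -0.988, -0.0], [-0.001, 0.0, -1.0]] F [-5.   0.8  8. ] T [-0.04  0.77 -0.06] w 0.0567 gf 42.0
```

Request:
drive_tool --offset '[[0,0,0.001],[0,0,0.001],[0,0,0.001],[0,0,0.001],[0,0,0.001],[0,0,0.001],[0,0,0.001],[0,0,0],[0,0,0],[0,0,0]]' --turn '[[0,0,0.3],[0,0,0.3],[0,0,0.3],[0,0,0.3],[0,0,0.3],[0,0,0.3],[0,0,0.3],[0,0,0],[0,0,0],[0,0,0]]' --hand '[0.5,0.5,0.5,0.5,0.5,0.5,0.5,0.5,0.5,0.5]'

```text
time_s: 46.6
position: [0.5098, 0.0311, 0.0329]
tool_rot: [[0.93, -0.367, -0.001], [-0.367, -0.93, -0.0], [-0.001, 0.0, -1.0]]
ft_force: [-4.2, 0.2, 8.1]
grip_width: 0.057
gripper_force: 42.0
```

```bash
python3 - <<'E'
from h import *
st(); a=cv2.imread('pics/w4.png'); b=get_image('wrist'); cv2.imwrite('pics/w5.png',np.hstack([a[240:,180:480],b[240:,180:480]]))
E
```

```text
t 46.6 p [0.5098 0.0311 0.0329] q [ -9.8  31.8  96.   -0.   52.3 101.7] 
R [[0.93, -0.367, -0.001], [-0.367, -0.93, -0.0], [-0.001, 0.0, -1.0]] F [-4.2  0.2  8.1] T [ 0.08  0.78 -0.03] w 0.057 gf 42.0
```

View pics/w5.png

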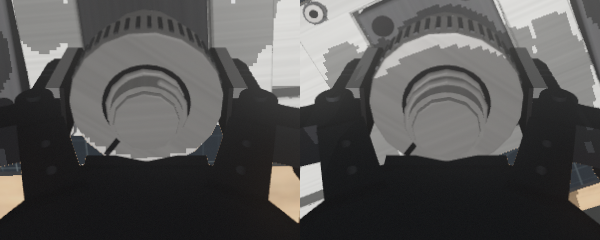

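The index line is at about (112,147) in the first crop and (109,150) in the second. That is hardly any slip, and no resistance yet at 236°.

Request:
drive_tool --offset '[[0,0,0.0015],[0,0,0.0015],[0,0,0.0015],[0,0,0.0015],[0,0,0.0015],[0,0,0.0015],[0,0,0.0015],[0,0,0.0015],[0,0,0],[0,0,0]]' --turn '[[0,0,0.5],[0,0,0.5],[0,0,0.5],[0,0,0.5],[0,0,0.5],[0,0,0.5],[0,0,0.5],[0,0,0.5],[0,0,0],[0,0,0]]' --hand '[0.5,0.5,0.5,0.5,0.5,0.5,0.5,0.5,0.5,0.5]'

```text
time_s: 47.9
position: [0.5099, 0.0313, 0.0325]
tool_rot: [[0.701, -0.714, -0.0], [-0.714, -0.701, 0.0], [-0.0, 0.0, -1.0]]
ft_force: [-4.7, 2.0, 8.9]
grip_width: 0.0573
gripper_force: 42.0
```

```bash
python3 - <<'E'
from h import *
st()
E
```

```text
t 47.9 p [0.5099 0.0313 0.0325] q [ -9.8  31.8  96.   -0.   52.2 125.7] 
R [[0.701, -0.714, -0.0], [-0.714, -0.701, 0.0], [-0.0, 0.0, -1.0]] F [-4.7  2.   8.9] T [ 0.19  0.68 -0.02] w 0.0573 gf 42.0
```

Request:
drive_tool --offset '[[0,0,0.0015],[0,0,0.0015],[0,0,0.0015],[0,0,0.0015],[0,0,0.0015],[0,0,0.0015],[0,0,0.0015],[0,0,0.0015],[0,0,0],[0,0,0]]' --turn '[[0,0,0.5],[0,0,0.5],[0,0,0.5],[0,0,0.5],[0,0,0.5],[0,0,0.5],[0,0,0.5],[0,0,0.5],[0,0,0],[0,0,0]]' --hand '[0.5,0.5,0.5,0.5,0.5,0.5,0.5,0.5,0.5,0.5]'

```text
time_s: 49.15
position: [0.51, 0.0314, 0.0321]
tool_rot: [[0.35, -0.937, -0.0], [-0.937, -0.35, 0.0], [-0.0, -0.0, -1.0]]
ft_force: [-3.7, 2.5, 9.7]
grip_width: 0.0571
gripper_force: 42.1
```

```bash
python3 - <<'E'
from h import *
st(); b=get_image('wrist'); cv2.imwrite('pics/w6.png',b[240:,180:480])
E
```

```text
t 49.15 p [0.51   0.0314 0.0321] q [ -9.8  31.9  96.    0.   52.1 149.7] 
R [[0.35, -0.937, -0.0], [-0.937, -0.35, 0.0], [-0.0, -0.0, -1.0]] F [-3.7  2.5  9.7] T [ 0.3   0.7  -0.02] w 0.0571 gf 42.1
```

284° without binding, so this thread is good too. Regripping.

Request:
drive_tool --offset '[[0,0,0],[0,0,0],[0,0,0],[0,0,0],[0,0,0],[0,0,0],[0,0,0],[0,0,0],[0,0,0],[0,0,0]]' --turn '[[0,0,0],[0,0,0],[0,0,0],[0,0,-1],[0,0,-1],[0,0,-1],[0,0,-1],[0,0,-1],[0,0,-1],[0,0,-1]]' --hand '[1,1,1,1,1,1,1,1,1,1]'

```text
time_s: 50.45
position: [0.5104, 0.031, 0.0312]
tool_rot: [[0.888, -0.459, -0.0], [-0.459, -0.888, -0.0], [-0.0, 0.0, -1.0]]
ft_force: [-0.2, 0.8, -0.1]
grip_width: 0.0857
gripper_force: 0.0
```

Request:
drive_tool --offset '[[0,0,0],[0,0,0],[0,0,0],[0,0,0],[0,0,0],[0,0,0],[0,0,0],[0,0,0],[0,0,0],[0,0,0]]' --turn '[[0,0,-1],[0,0,-1],[0,0,-1],[0,0,-1],[0,0,-1],[0,0,-1],[0,0,-1],[0,0,-1],[0,0,-1],[0,0,-1]]' --hand '[1,1,1,1,1,1,1,1,1,1]'

```text
time_s: 51.7
position: [0.5104, 0.031, 0.0312]
tool_rot: [[0.842, 0.54, -0.0], [0.54, -0.842, -0.0], [-0.0, -0.0, -1.0]]
ft_force: [-0.4, 0.2, 0.6]
grip_width: 0.0855
gripper_force: 0.0
```

Request:
drive_tool --offset '[[0,0,0],[0,0,0],[0,0,0],[0,0,0],[0,0,0],[0,0,0],[0,0,0],[0,0,0],[0,0,0],[0,0,0]]' --turn '[[0,0,-1],[0,0,-1],[0,0,-1],[0,0,-1],[0,0,-1],[0,0,-1],[0,0,-1],[0,0,-1],[0,0,-1],[0,0,-1]]' --hand '[1,1,1,1,1,1,1,1,1,1]'

```text
time_s: 52.95
position: [0.5104, 0.0311, 0.0312]
tool_rot: [[-0.046, 0.999, -0.0], [0.999, 0.046, -0.0], [-0.0, -0.0, -1.0]]
ft_force: [-0.7, 0.3, -0.8]
grip_width: 0.0855
gripper_force: 0.0
```

Request:
drive_tool --offset '[[0,0,0],[0,0,0],[0,0,0],[0,0,0],[0,0,0],[0,0,0],[0,0,0],[0,0,0],[0,0,0],[0,0,0]]' --turn '[[0,0,-1],[0,0,-1],[0,0,-1],[0,0,-1],[0,0,-1],[0,0,-1],[0,0,-1],[0,0,-1],[0,0,-1],[0,0,-1]]' --hand '[1,1,1,1,1,1,1,1,1,1]'

```text
time_s: 54.2
position: [0.5104, 0.031, 0.0313]
tool_rot: [[-0.888, 0.459, -0.0], [0.459, 0.888, -0.0], [0.0, -0.0, -1.0]]
ft_force: [0.4, 0.7, 0.4]
grip_width: 0.0855
gripper_force: 0.0
```

Request:
drive_tool --offset '[[0,0,0],[0,0,0],[0,0,0],[0,0,0],[0,0,0],[0,0,0],[0,0,0],[0,0,0],[0,0,0],[0,0,0]]' --turn '[[0,0,-1],[0,0,-1],[0,0,-1],[0,0,-1],[0,0,-1],[0,0,-1],[0,0,-1],[0,0,-1],[0,0,-1],[0,0,0]]' --hand '[1,1,1,1,1,1,1,1,1,1]'

```text
time_s: 55.45
position: [0.5103, 0.0311, 0.0312]
tool_rot: [[-0.896, -0.445, -0.0], [-0.445, 0.896, -0.0], [0.0, 0.0, -1.0]]
ft_force: [-0.4, 1.2, 0.3]
grip_width: 0.0856
gripper_force: 0.0
```

```bash
python3 - <<'E'
from h import *
st()
E
```

```text
t 55.45 p [0.5103 0.0311 0.0312] q [  -9.8   32.    96.    -0.    52.  -126.2] 
R [[-0.896, -0.445, -0.0], [-0.445, 0.896, -0.0], [0.0, 0.0, -1.0]] F [-0.4  1.2  0.3] T [-0.04  0.01 -0.03] w 0.0856 gf 0.0
```

Request:
drive_tool --offset '[[0,0,0],[0,0,0],[0,0,0],[0,0,0],[0,0,0.0025],[0,0,0.0025],[0,0,0.0025],[0,0,0.0025],[0,0,0.0025],[0,0,0.0025]]' --turn '[[0,0,0],[0,0,0],[0,0,0],[0,0,0],[0,0,1],[0,0,1],[0,0,1],[0,0,1],[0,0,1],[0,0,1]]' --hand '[0.5,0.5,0.5,0.5,0.5,0.5,0.5,0.5,0.5,0.5]'

```text
time_s: 56.7
position: [0.5104, 0.031, 0.0308]
tool_rot: [[-0.986, 0.169, 0.0], [0.169, 0.986, -0.0], [-0.0, -0.0, -1.0]]
ft_force: [-1.1, -0.8, 3.4]
grip_width: 0.0571
gripper_force: 41.9
```

Request:
drive_tool --offset '[[0,0,0.0025],[0,0,0.0025],[0,0,0.0025],[0,0,0.0025],[0,0,0.0025],[0,0,0.0025],[0,0,0.0025],[0,0,0.0025],[0,0,0.0025],[0,0,0.0025]]' --turn '[[0,0,1],[0,0,1],[0,0,1],[0,0,1],[0,0,1],[0,0,1],[0,0,1],[0,0,1],[0,0,1],[0,0,1]]' --hand '[0.5,0.5,0.5,0.5,0.5,0.5,0.5,0.5,0.5,0.5]'

```text
time_s: 57.95
position: [0.5102, 0.0308, 0.0299]
tool_rot: [[-0.346, 0.938, -0.0], [0.938, 0.346, -0.001], [-0.0, -0.0, -1.0]]
ft_force: [-2.3, -2.2, 2.7]
grip_width: 0.057
gripper_force: 41.9
```

Request:
drive_tool --offset '[[0,0,0.0025],[0,0,0.0025],[0,0,0.0025],[0,0,0.0025],[0,0,0.0025],[0,0,0.0025],[0,0,0.0025],[0,0,0.0025],[0,0,0.0025],[0,0,0.0025]]' --turn '[[0,0,1],[0,0,1],[0,0,1],[0,0,1],[0,0,1],[0,0,1],[0,0,1],[0,0,1],[0,0,1],[0,0,1]]' --hand '[0.5,0.5,0.5,0.5,0.5,0.5,0.5,0.5,0.5,0.5]'

```text
time_s: 59.2
position: [0.51, 0.0309, 0.0288]
tool_rot: [[0.639, 0.769, -0.001], [0.769, -0.639, -0.0], [-0.001, -0.0, -1.0]]
ft_force: [-2.5, -1.4, 4.1]
grip_width: 0.0571
gripper_force: 41.9
```

```bash
python3 - <<'E'
from h import *
st()
E
```

```text
t 59.2 p [0.51   0.0309 0.0288] q [-9.8 32.2 96.1 -0.  51.7 29.9] 
R [[0.639, 0.769, -0.001], [0.769, -0.639, -0.0], [-0.001, -0.0, -1.0]] F [-2.5 -1.4  4.1] T [-0.23  0.33  0.01] w 0.0571 gf 41.9
```

Request:
drive_tool --offset '[[0,0,0.0025],[0,0,0.0025],[0,0,0.0025],[0,0,0.0025],[0,0,0.0025],[0,0,0.0025],[0,0,0.0025],[0,0,0.0025],[0,0,0],[0,0,0]]' --turn '[[0,0,1],[0,0,1],[0,0,1],[0,0,1],[0,0,1],[0,0,1],[0,0,1],[0,0,1],[0,0,0],[0,0,0]]' --hand '[0.5,0.5,0.5,0.5,0.5,0.5,0.5,0.5,0.5,0.5]'

```text
time_s: 60.45
position: [0.51, 0.031, 0.028]
tool_rot: [[0.999, 0.045, -0.001], [0.045, -0.999, -0.0], [-0.001, 0.0, -1.0]]
ft_force: [-3.2, -2.0, 5.4]
grip_width: 0.0569
gripper_force: 41.9
```

Request:
drive_tool --offset '[[0,0,0.001],[0,0,0.001],[0,0,0.001],[0,0,0.001],[0,0,0.001],[0,0,0.001],[0,0,0.001],[0,0,0.001],[0,0,0],[0,0,0]]' --turn '[[0,0,0.4],[0,0,0.4],[0,0,0.4],[0,0,0.4],[0,0,0.4],[0,0,0.4],[0,0,0.4],[0,0,0.4],[0,0,0],[0,0,0]]' --hand '[0.5,0.5,0.5,0.5,0.5,0.5,0.5,0.5,0.5,0.5]'

```text
time_s: 61.7
position: [0.51, 0.0311, 0.0277]
tool_rot: [[0.958, -0.286, -0.001], [-0.286, -0.958, -0.0], [-0.001, 0.0, -1.0]]
ft_force: [-3.8, -0.7, 5.2]
grip_width: 0.0569
gripper_force: 42.0
```

```bash
python3 - <<'E'
from h import *
st()
E
```

```text
t 61.7 p [0.51   0.0311 0.0277] q [-9.8 32.3 96.2 -0.  51.6 96.8] 
R [[0.958, -0.286, -0.001], [-0.286, -0.958, -0.0], [-0.001, 0.0, -1.0]] F [-3.8 -0.7  5.2] T [-0.17  0.55 -0.06] w 0.0569 gf 42.0
```

Request:
drive_tool --offset '[[0,0,0.001],[0,0,0.001],[0,0,0.001],[0,0,0.001],[0,0,0.001],[0,0,0.001],[0,0,0.001],[0,0,0.001],[0,0,0],[0,0,0]]' --turn '[[0,0,0.35],[0,0,0.35],[0,0,0.35],[0,0,0.35],[0,0,0.35],[0,0,0.35],[0,0,0.35],[0,0,0.35],[0,0,0],[0,0,0]]' --hand '[0.5,0.5,0.5,0.5,0.5,0.5,0.5,0.5,0.5,0.5]'

```text
time_s: 62.95
position: [0.51, 0.0312, 0.0274]
tool_rot: [[0.834, -0.551, -0.001], [-0.551, -0.834, 0.0], [-0.001, 0.0, -1.0]]
ft_force: [-4.3, -0.7, 6.6]
grip_width: 0.057
gripper_force: 42.0
```

```bash
python3 - <<'E'
from h import *
st()
E
```

```text
t 62.95 p [0.51   0.0312 0.0274] q [ -9.8  32.3  96.2  -0.   51.5 113.6] 
R [[0.834, -0.551, -0.001], [-0.551, -0.834, 0.0], [-0.001, 0.0, -1.0]] F [-4.3 -0.7  6.6] T [-0.1   0.54 -0.09] w 0.057 gf 42.0
```

Total is 524°. Still free.

Request:
drive_tool --offset '[[0,0,0.001],[0,0,0.001],[0,0,0.001],[0,0,0.001],[0,0,0.001],[0,0,0.001],[0,0,0],[0,0,0],[0,0,0],[0,0,0]]' --turn '[[0,0,0.35],[0,0,0.35],[0,0,0.35],[0,0,0.35],[0,0,0.35],[0,0,0.35],[0,0,0],[0,0,0],[0,0,0],[0,0,0]]' --hand '[0.5,0.5,0.5,0.5,0.5,0.5,0.5,0.5,0.5,0.5]'

```text
time_s: 64.2
position: [0.5101, 0.0312, 0.0272]
tool_rot: [[0.694, -0.72, -0.0], [-0.72, -0.694, -0.0], [-0.0, 0.0, -1.0]]
ft_force: [-3.9, -0.3, 5.1]
grip_width: 0.0572
gripper_force: 42.1
```

```bash
python3 - <<'E'
from h import *
st()
E
```

```text
t 64.2 p [0.5101 0.0312 0.0272] q [ -9.8  32.3  96.2  -0.   51.5 126.2] 
R [[0.694, -0.72, -0.0], [-0.72, -0.694, -0.0], [-0.0, 0.0, -1.0]] F [-3.9 -0.3  5.1] T [-0.11  0.58  0.09] w 0.0572 gf 42.1
```

Request:
drive_tool --offset '[[0,0,0.001],[0,0,0.001],[0,0,0.001],[0,0,0.001],[0,0,0],[0,0,0],[0,0,0],[0,0,0],[0,0,0],[0,0,0]]' --turn '[[0,0,0.3],[0,0,0.3],[0,0,0.3],[0,0,0.3],[0,0,0.3],[0,0,0.0],[0,0,0],[0,0,0],[0,0,0],[0,0,0]]' --hand '[0.5,0.5,0.5,0.5,0.5,0.5,0.5,0.5,0.5,0.5]'

```text
time_s: 65.45
position: [0.5108, 0.0307, 0.0271]
tool_rot: [[0.573, -0.819, 0.001], [-0.819, -0.573, -0.001], [0.001, -0.0, -1.0]]
ft_force: [-0.6, -5.6, 5.3]
grip_width: 0.057
gripper_force: 42.1
```

```bash
python3 - <<'E'
from h import *
st()
E
```

```text
t 65.45 p [0.5108 0.0307 0.0271] q [-9.800e+00  3.240e+01  9.620e+01 -1.000e-01  5.140e+01  1.352e+02] 
R [[0.573, -0.819, 0.001], [-0.819, -0.573, -0.001], [0.001, -0.0, -1.0]] F [-0.6 -5.6  5.3] T [-0.68  0.11  1.42] w 0.057 gf 42.1
```

Torque rose to 1.42 N m at about 540°, so this one is home as well. Both feet are good. Now the punch.

Request:
drive_tool --offset '[[0,0,0],[0,0,0],[0,0,0],[0,0,-0.8],[0,0,-0.8],[0,0,-0.8],[0,0,-0.8],[0,0,-0.8],[0,0,-0.8],[0,0,-0.8]]' --turn '[[0,0,0],[0,0,0],[0,0,0],[0,0,0],[0,0,0],[0,0,-1],[0,0,-1],[0,0,-1],[0,0,-1],[0,0,-1]]' --hand '[1,1,1,1,1,1,1,1,1,1]'

```text
time_s: 66.7
position: [0.5101, 0.0313, 0.2518]
tool_rot: [[0.907, -0.422, -0.0], [-0.422, -0.907, 0.001], [-0.001, -0.0, -1.0]]
ft_force: [-0.0, 0.2, 0.1]
grip_width: 0.0853
gripper_force: 0.0
```

Request:
drive_tool --offset '[[0,0,0],[0,0,0],[0,0,0],[0,0,0],[0,0,0],[-0.18,-0.8,0],[-0.18,-0.8,0],[-0.18,-0.8,0],[-0.18,-0.8,0],[-0.18,-0.8,0]]' --turn '[[0,0,-1],[0,0,-1],[0,0,-1],[0,0,-1],[0,0,-0.2],[0,0,0],[0,0,0],[0,0,0],[0,0,0],[0,0,0]]' --hand '[1,1,1,1,1,1,1,1,1,1]'

```text
time_s: 67.95
position: [0.4738, 0.1921, 0.2508]
tool_rot: [[1.0, -0.001, -0.0], [-0.001, -1.0, 0.0], [-0.0, -0.0, -1.0]]
ft_force: [0.2, -0.4, 0.4]
grip_width: 0.0853
gripper_force: 0.0
```

Request:
drive_tool --offset '[[-0.18,-0.8,0],[-0.18,-0.8,0],[-0.18,-0.8,0],[-0.18,-0.5,0],[0,0,0],[0,0,0],[0,0,0],[0,0,0],[0,0,0],[0,0,0]]' --turn '[[0,0,0],[0,0,0],[0,0,0],[0,0,0],[0,0,0],[0,0,0],[0,0,0],[0,0,0],[0,0,0],[0,0,0]]' --hand '[1,1,1,1,1,1,1,1,1,1]'

```text
time_s: 69.2
position: [0.4453, 0.3069, 0.2509]
tool_rot: [[1.0, 0.001, 0.0], [0.001, -1.0, 0.0], [0.0, -0.0, -1.0]]
ft_force: [0.2, -0.1, -0.0]
grip_width: 0.0854
gripper_force: 0.0
```

```bash
python3 - <<'E'
from h import *
st(); im=get_image('wrist'); cv2.imwrite('pics/w7.png',im); c=camera_info('wrist'); print(ray('wrist',320,240,c))
for p in [(.446,.348,.132),(.446,.348,.074)]: print(np.round(proj('wrist',p,c)))
top=get_image('top'); cv2.imwrite('pics/top1.png',top); cv2.imwrite('pics/scene1.png',get_image('scene'))
E
```

```text
t 69.2 p [0.4453 0.3069 0.2509] q [ 22.   20.1  73.7   0.   86.2 112. ] 
R [[1.0, 0.001, 0.0], [0.001, -1.0, 0.0], [0.0, -0.0, -1.0]] F [ 0.2 -0.1 -0. ] T [ 0.06  0.02 -0.04] w 0.0854 gf 0.0
(array([0.51855259, 0.30725448, 0.39390922]), array([-0.2812024 ,  0.01717979, -0.95966369]))
[276. 235.]
[284. 219.]
```

View pics/w7.png

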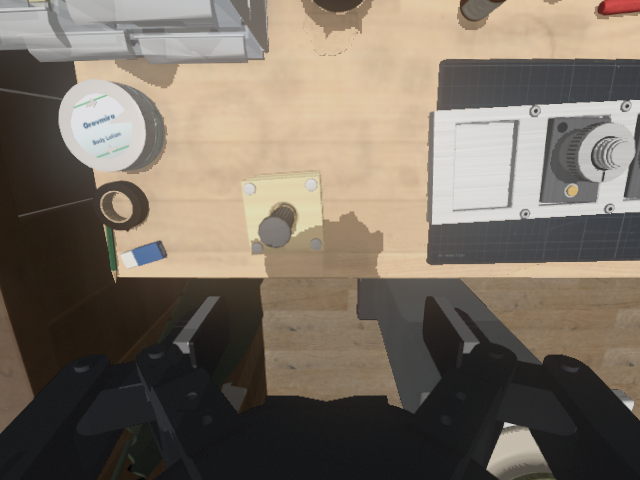

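The punch cap is at (275,231) and the stand screws are at (250,188), (312,186), (315,244) and (257,247). That is near the prediction but about 3 mm farther in x.

```bash
python3 - <<'E'
from h import *
c=camera_info('wrist')
im=cv2.imread('pics/w7.png'); hsv=cv2.cvtColor(im,cv2.COLOR_BGR2HSV)
m=np.zeros((480,640),np.uint8); roi=(slice(205,255),slice(250,305)); m[roi]=((hsv[roi][...,1]<60)&(hsv[roi][...,2]<120))*255
x=cv2.findContours(cv2.morphologyEx(m,cv2.MORPH_OPEN,np.ones((3,3))),0,1)[0]
for k in x:
    if cv2.contourArea(k)>80: print(cv2.minEnclosingCircle(k),cv2.boundingRect(k))
print('cap',onz('wrist',275,231,.132,c))
S=np.array([onz('wrist',*p,.074,c)[:2] for p in [(250,188),(312,186),(315,244),(257,247)]]); print('stand',S.mean(0))
print('top cap',onz('top',155+(626-510)/290*60,292,.132))
E
```

```text
cap [0.44946679 0.3487797  0.132     ]
stand [0.4484769 0.3489471]
top cap [0.44772625 0.34752141 0.132     ]
```

Request:
drive_tool --offset '[[0.045,-0.52,0],[0.045,-0.52,0],[0,0,0.7],[0,0,0.7],[0,0,0.7],[0,0,0.7],[0,0,0.7],[0,0,0.4],[0,0,0.25],[0,0,0]]' --turn '[[0,0,0],[0,0,0],[0,0,0],[0,0,0],[0,0,0],[0,0,0],[0,0,0],[0,0,0],[0,0,0],[0,0,0]]' --hand '[1,1,1,1,1,1,1,1,1,1]'

```text
time_s: 70.6
position: [0.4487, 0.3486, 0.0846]
tool_rot: [[1.0, 0.001, -0.001], [0.001, -1.0, -0.0], [-0.001, 0.0, -1.0]]
ft_force: [0.2, -0.3, 0.1]
grip_width: 0.0854
gripper_force: 0.0
```

Request:
drive_tool --offset '[[0,0,0],[0,0,0],[0,0,0],[0,0,0],[0,0,0],[0,0,0],[0,0,0],[0,0,0],[0,0,0],[0,0,0]]' --turn '[[0,0,0],[0,0,0],[0,0,0],[0,0,0],[0,0,0],[0,0,0],[0,0,0],[0,0,0],[0,0,0],[0,0,0]]' --hand '[0.15,0.15,0.15,0.15,0.15,0.15,0.15,0.15,0.15,0.15]' --newtons 80

```text
time_s: 71.85
position: [0.4488, 0.3487, 0.0849]
tool_rot: [[1.0, 0.001, 0.0], [0.001, -1.0, 0.0], [0.0, -0.0, -1.0]]
ft_force: [-0.3, 0.5, 2.7]
grip_width: 0.0223
gripper_force: 77.8
```

```bash
python3 - <<'E'
from h import *
st(); im=get_image('wrist'); cv2.imwrite('pics/w8.png',im)
E
```

```text
t 71.85 p [0.4488 0.3487 0.0849] q [ 25.9  31.9  83.6   0.   64.5 115.9] 
R [[1.0, 0.001, 0.0], [0.001, -1.0, 0.0], [0.0, -0.0, -1.0]] F [-0.3  0.5  2.7] T [-0.01 -0.    0.02] w 0.0223 gf 77.8
```

View pics/w8.png

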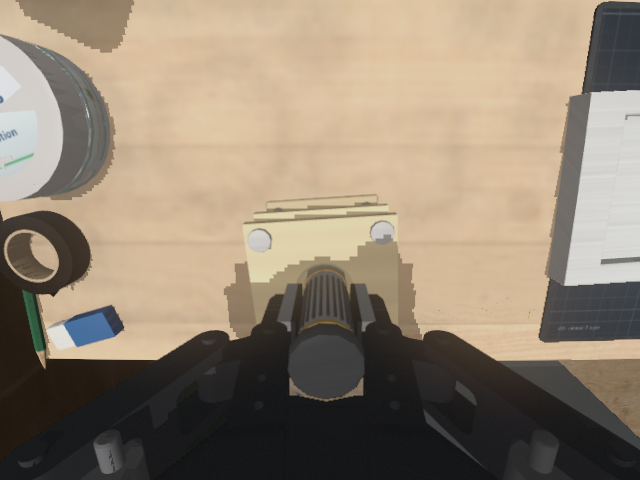

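The punch is gripped at 22.3 mm, with its cap centred at about (326,362) between the pads.

Request:
drive_tool --offset '[[0,0,-0.3],[0,0,-0.8],[0,0,-0.8],[0,0,-0.8],[0,0,-0.8],[0,0,-0.5],[0.05,0.8,0],[0.05,0.8,0],[0.05,0.8,0],[0.05,0.8,0]]' --turn '[[0,0,0],[0,0,0],[0,0,0],[0,0,0],[0,0,0],[0,0,0],[0,0,0],[0,0,0],[0,0,0],[0,0,0]]' --hand '[0.15,0.15,0.15,0.15,0.15,0.15,0.15,0.15,0.15,0.15]'

```text
time_s: 73.15
position: [0.4566, 0.2196, 0.2452]
tool_rot: [[1.0, 0.001, -0.0], [0.001, -1.0, -0.0], [-0.0, 0.0, -1.0]]
ft_force: [1.0, 0.1, -1.9]
grip_width: 0.0221
gripper_force: 78.4
```

Request:
drive_tool --offset '[[0.05,0.8,0],[0.05,0.8,0],[0.05,0.8,0],[0.05,0.8,0],[0.05,0.8,0],[0.05,0.8,0],[0,0,0],[0,0,0],[0,0,0],[0,0,0]]' --turn '[[0,0,0],[0,0,0],[0,0,0],[0,0,0],[0,0,0],[0,0,0],[0,0,0],[0,0,0],[0,0,0],[0,0,0]]' --hand '[0.15,0.15,0.15,0.15,0.15,0.15,0.15,0.15,0.15,0.15]'

```text
time_s: 74.4
position: [0.469, 0.0293, 0.245]
tool_rot: [[1.0, 0.002, -0.0], [0.002, -1.0, 0.0], [-0.0, -0.0, -1.0]]
ft_force: [0.3, -0.5, -1.5]
grip_width: 0.0224
gripper_force: 78.5
```

```bash
python3 - <<'E'
from h import *
s=st(); im=get_image('wrist'); cv2.imwrite('pics/w9.png',im); c=camera_info('wrist'); 
p=np.array(s['position'])
print('cap off',onz('wrist',326,362,p[2]+.047,c)-p)
print('proj pins',proj('wrist',(.4688,.028,.025),c),proj('wrist',(.475,-.0715,.025),c), 'tip',proj('wrist',p-[0,0,.08],c))
hsv=cv2.cvtColor(im,cv2.COLOR_BGR2HSV); m=((hsv[...,1]>100)&(hsv[...,0]>15)&(hsv[...,0]<30)&(hsv[...,2]>90)).astype(np.uint8)
n,l,stt,ce=cv2.connectedComponentsWithStats(m)
for i in range(1,n):
    if stt[i][4]>30: print(stt[i],ce[i].round(1),onz('wrist',*ce[i],.025,c).round(4))
E
```

```text
t 74.4 p [0.469  0.0293 0.245 ] q [-10.9  13.1  84.9   0.   82.   79. ] 
R [[1.0, 0.002, -0.0], [0.002, -1.0, 0.0], [-0.0, -0.0, -1.0]] F [ 0.3 -0.5 -1.5] T [-0.02 -0.02  0.02] w 0.0224 gf 78.5
cap off [1.90040979e-03 8.44994318e-05 4.70000000e-02]
proj pins (np.float64(326.99254054032053), np.float64(211.72789504485652)) (np.float64(416.4948603556004), np.float64(206.35912434501878)) tip (np.float64(325.9386505336926), np.float64(250.7803517989076))
[190  16  10  11  51] [194.1  20.9] [0.6572 0.1571 0.025 ]
[411 202  10   9  67] [415.1 206.1] [ 0.4752 -0.07    0.025 ]
[321 207   9   9  59] [325.1 211.4] [0.4691 0.0301 0.025 ]
[305 269  42  16  81] [325.9 273.5] [0.3948 0.0291 0.025 ]
[306 321  41   7  83] [325.5 323.3] [0.3287 0.0296 0.025 ]
```

View pics/w9.png

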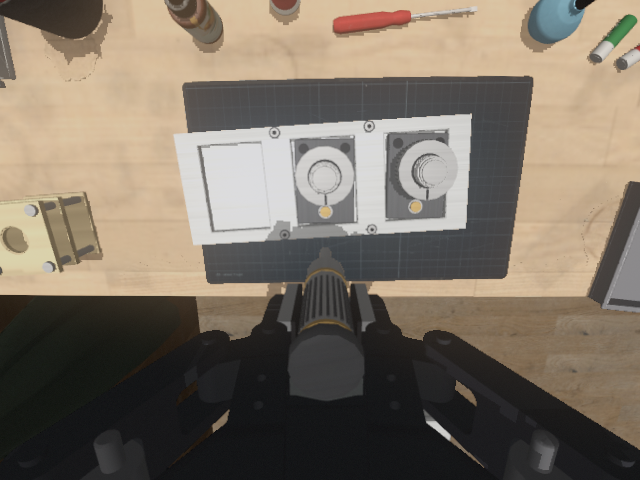

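Pins measure (0.4691, 0.0301) and (0.4752, −0.0700). The punch tip shows at (326,249), about 1 mm farther in x than the TCP.

Request:
drive_tool --offset '[[-0.025,-0.005,0.6],[0,0,0.6],[0,0,0.6],[0,0,0.6],[0,0,0.5],[0,0,0.3],[0,0,0.05],[0,0,0.05],[0,0,0],[0,0,0]]' --turn '[[0,0,0],[0,0,0],[0,0,0],[0,0,0],[0,0,0],[0,0,0],[0,0,0],[0,0,0],[0,0,0],[0,0,0]]' --hand '[0.15,0.15,0.15,0.15,0.15,0.15,0.15,0.15,0.15,0.15]'

```text
time_s: 75.7
position: [0.4683, 0.0288, 0.1133]
tool_rot: [[1.0, 0.001, 0.001], [0.001, -1.0, -0.0], [0.001, 0.0, -1.0]]
ft_force: [-0.6, -0.7, -1.0]
grip_width: 0.0224
gripper_force: 78.5
```

```bash
python3 - <<'E'
from h import *
s=st(); im=get_image('wrist'); cv2.imwrite('pics/w10.png',cv2.resize(im[60:300,200:450],None,fx=3,fy=2.5*1)); 
E
```

```text
t 75.7 p [0.4683 0.0288 0.1133] q [-11.   21.4  97.4   0.   61.2  79. ] 
R [[1.0, 0.001, 0.001], [0.001, -1.0, -0.0], [0.001, 0.0, -1.0]] F [-0.6 -0.7 -1. ] T [ 0.01  0.02 -0.01] w 0.0224 gf 78.5
```

View pics/w10.png

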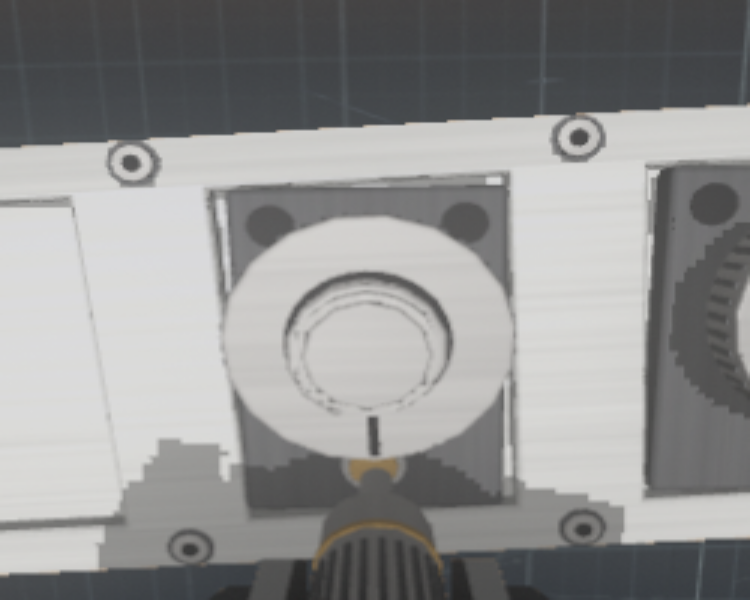

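The tip is over the pin at about (378,475), with the pin centred near column 373. I shift 1 mm left and press.

Request:
drive_tool --offset '[[0,-0.025,0],[0,0,0.05],[0,0,0.05],[0,0,0.05],[0,0,0.05],[0,0,0.03],[0,0,0.03],[0,0,0.03],[0,0,0],[0,0,0]]' --turn '[[0,0,0],[0,0,0],[0,0,0],[0,0,0],[0,0,0],[0,0,0],[0,0,0],[0,0,0],[0,0,0],[0,0,0]]' --hand '[0.15,0.15,0.15,0.15,0.15,0.15,0.15,0.15,0.15,0.15]'

```text
time_s: 77.0
position: [0.4688, 0.0298, 0.1021]
tool_rot: [[1.0, 0.001, 0.002], [0.001, -1.0, -0.0], [0.002, 0.0, -1.0]]
ft_force: [-0.4, -0.0, 7.7]
grip_width: 0.0225
gripper_force: 78.2
```

Request:
drive_tool --offset '[[0,0,0.02],[0,0,0.02],[0,0,0],[0,0,0],[0,0,0],[0,0,0],[0,0,0],[0,0,0],[0,0,0],[0,0,0]]' --turn '[[0,0,0],[0,0,0],[0,0,0],[0,0,0],[0,0,0],[0,0,0],[0,0,0],[0,0,0],[0,0,0],[0,0,0]]' --hand '[0.15,0.15,0.15,0.15,0.15,0.15,0.15,0.15,0.15,0.15]'

```text
time_s: 78.25
position: [0.469, 0.0298, 0.1007]
tool_rot: [[1.0, 0.001, 0.003], [0.001, -1.0, -0.0], [0.003, 0.0, -1.0]]
ft_force: [0.3, -0.3, 10.3]
grip_width: 0.0219
gripper_force: 78.1
```

Request:
drive_tool --offset '[[0,0,0.015],[0,0,0],[0,0,0],[0,0,0],[0,0,0],[0,0,0],[0,0,0],[0,0,0],[0,0,0],[0,0,0]]' --turn '[[0,0,0],[0,0,0],[0,0,0],[0,0,0],[0,0,0],[0,0,0],[0,0,0],[0,0,0],[0,0,0],[0,0,0]]' --hand '[0.15,0.15,0.15,0.15,0.15,0.15,0.15,0.15,0.15,0.15]'

```text
time_s: 79.5
position: [0.4691, 0.0297, 0.1001]
tool_rot: [[1.0, 0.001, 0.003], [0.001, -1.0, -0.0], [0.003, 0.0, -1.0]]
ft_force: [-0.7, 0.4, 10.7]
grip_width: 0.022
gripper_force: 78.1
```

Request:
drive_tool --offset '[[0,0,0.02],[0,0,0],[0,0,0],[0,0,0],[0,0,0],[0,0,0],[0,0,0],[0,0,0],[0,0,0],[0,0,0]]' --turn '[[0,0,0],[0,0,0],[0,0,0],[0,0,0],[0,0,0],[0,0,0],[0,0,0],[0,0,0],[0,0,0],[0,0,0]]' --hand '[0.15,0.15,0.15,0.15,0.15,0.15,0.15,0.15,0.15,0.15]'

```text
time_s: 80.75
position: [0.4688, 0.0297, 0.0991]
tool_rot: [[1.0, 0.001, 0.002], [0.001, -1.0, -0.0], [0.002, 0.0, -1.0]]
ft_force: [0.3, -0.6, 8.2]
grip_width: 0.0223
gripper_force: 78.2
```

The force fell by about 4 N, which is the snap. Next I lift and go to the second pin.

Request:
drive_tool --offset '[[0,0,-0.3],[0,0,-0.7],[0,0,-0.7],[0,0,-0.5],[0.04,0.62,0],[0.04,0.63,0],[0.04,0.63,0],[0.03,0.62,0],[0,0,0],[0,0,0]]' --turn '[[0,0,0],[0,0,0],[0,0,0],[0,0,0],[0,0,0],[0,0,0],[0,0,0],[0,0,0],[0,0,0],[0,0,0]]' --hand '[0.15,0.15,0.15,0.15,0.15,0.15,0.15,0.15,0.15,0.15]'

```text
time_s: 82.0
position: [0.4739, -0.0696, 0.1863]
tool_rot: [[1.0, 0.001, -0.001], [0.001, -1.0, 0.0], [-0.001, -0.0, -1.0]]
ft_force: [-0.1, -0.0, -2.3]
grip_width: 0.0225
gripper_force: 78.6
```

Request:
drive_tool --offset '[[0,0,0.6],[0,0,0.6],[0,0,0.4],[0,0,0.2],[0,0,0],[0,0,0],[0,0,0],[0,0,0],[0,0,0],[0,0,0]]' --turn '[[0,0,0],[0,0,0],[0,0,0],[0,0,0],[0,0,0],[0,0,0],[0,0,0],[0,0,0],[0,0,0],[0,0,0]]' --hand '[0.15,0.15,0.15,0.15,0.15,0.15,0.15,0.15,0.15,0.15]'

```text
time_s: 83.25
position: [0.4743, -0.0702, 0.1143]
tool_rot: [[1.0, 0.001, 0.0], [0.001, -1.0, -0.0], [0.0, 0.0, -1.0]]
ft_force: [0.5, 0.7, -1.9]
grip_width: 0.0223
gripper_force: 78.6
```

```bash
python3 - <<'E'
from h import *
s=st(); im=get_image('wrist'); cv2.imwrite('pics/w11.png',cv2.resize(im[60:300,140:450],None,fx=2.5,fy=2.5)); 
E
```

```text
t 83.25 p [ 0.4743 -0.0702  0.1143] q [-22.6  22.2  95.7  -0.   62.   67.3] 
R [[1.0, 0.001, 0.0], [0.001, -1.0, -0.0], [0.0, 0.0, -1.0]] F [ 0.5  0.7 -1.9] T [ 0.02  0.04 -0.04] w 0.0223 gf 78.6
```

View pics/w11.png

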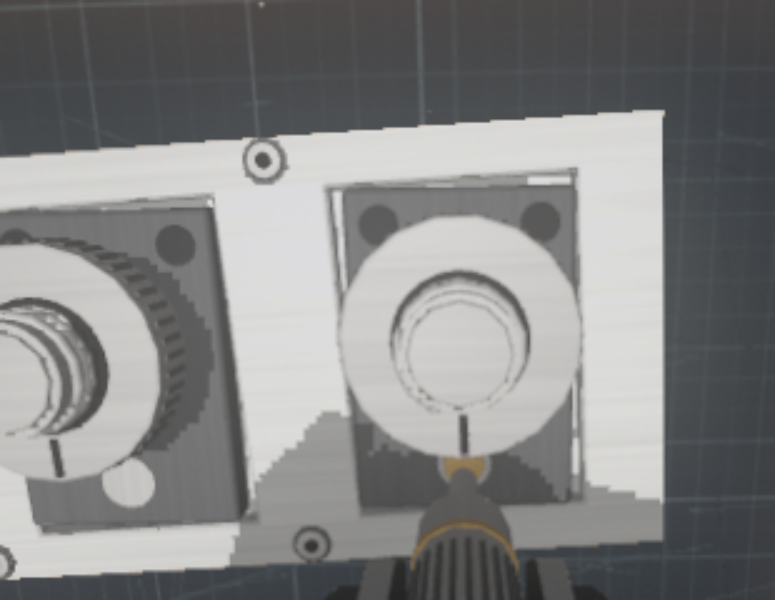

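The first pin at (129,482) looks flush and white. The tip and the second pin are aligned at column 464, so I press.

Request:
drive_tool --offset '[[0,0,0.05],[0,0,0.05],[0,0,0.05],[0,0,0.05],[0,0,0.05],[0,0,0.03],[0,0,0.03],[0,0,0.02],[0,0,0],[0,0,0]]' --turn '[[0,0,0],[0,0,0],[0,0,0],[0,0,0],[0,0,0],[0,0,0],[0,0,0],[0,0,0],[0,0,0],[0,0,0]]' --hand '[0.15,0.15,0.15,0.15,0.15,0.15,0.15,0.15,0.15,0.15]'

```text
time_s: 84.55
position: [0.4749, -0.0703, 0.1019]
tool_rot: [[1.0, 0.001, 0.002], [0.001, -1.0, -0.001], [0.002, 0.001, -1.0]]
ft_force: [0.0, 1.0, 7.4]
grip_width: 0.022
gripper_force: 78.3
```

Request:
drive_tool --offset '[[0,0,0.015],[0,0,0.015],[0,0,0],[0,0,0],[0,0,0],[0,0,0],[0,0,0],[0,0,0],[0,0,0],[0,0,0]]' --turn '[[0,0,0],[0,0,0],[0,0,0],[0,0,0],[0,0,0],[0,0,0],[0,0,0],[0,0,0],[0,0,0],[0,0,0]]' --hand '[0.15,0.15,0.15,0.15,0.15,0.15,0.15,0.15,0.15,0.15]'

```text
time_s: 85.8
position: [0.475, -0.0704, 0.1009]
tool_rot: [[1.0, 0.001, 0.003], [0.001, -1.0, -0.001], [0.003, 0.001, -1.0]]
ft_force: [-0.5, 1.1, 9.5]
grip_width: 0.0226
gripper_force: 78.3
```

Request:
drive_tool --offset '[[0,0,0.015],[0,0,0],[0,0,0],[0,0,0],[0,0,0],[0,0,0],[0,0,0],[0,0,0],[0,0,0],[0,0,0]]' --turn '[[0,0,0],[0,0,0],[0,0,0],[0,0,0],[0,0,0],[0,0,0],[0,0,0],[0,0,0],[0,0,0],[0,0,0]]' --hand '[0.15,0.15,0.15,0.15,0.15,0.15,0.15,0.15,0.15,0.15]'

```text
time_s: 87.05
position: [0.4751, -0.0703, 0.1004]
tool_rot: [[1.0, 0.001, 0.003], [0.001, -1.0, -0.001], [0.003, 0.001, -1.0]]
ft_force: [0.2, 1.1, 9.9]
grip_width: 0.0222
gripper_force: 78.3
```

Request:
drive_tool --offset '[[0,0,0.015],[0,0,0],[0,0,0],[0,0,0],[0,0,0],[0,0,0],[0,0,0],[0,0,0],[0,0,0],[0,0,0]]' --turn '[[0,0,0],[0,0,0],[0,0,0],[0,0,0],[0,0,0],[0,0,0],[0,0,0],[0,0,0],[0,0,0],[0,0,0]]' --hand '[0.15,0.15,0.15,0.15,0.15,0.15,0.15,0.15,0.15,0.15]'

```text
time_s: 88.3
position: [0.4749, -0.0704, 0.0995]
tool_rot: [[1.0, 0.001, 0.002], [0.001, -1.0, -0.001], [0.002, 0.001, -1.0]]
ft_force: [-0.7, 0.4, 7.7]
grip_width: 0.0226
gripper_force: 78.5
```

Request:
drive_tool --offset '[[0,0,0.015],[0,0,0],[0,0,0],[0,0,0],[0,0,0],[0,0,0],[0,0,0],[0,0,0],[0,0,0],[0,0,0]]' --turn '[[0,0,0],[0,0,0],[0,0,0],[0,0,0],[0,0,0],[0,0,0],[0,0,0],[0,0,0],[0,0,0],[0,0,0]]' --hand '[0.15,0.15,0.15,0.15,0.15,0.15,0.15,0.15,0.15,0.15]'

```text
time_s: 89.55
position: [0.4749, -0.0704, 0.0989]
tool_rot: [[1.0, 0.001, 0.002], [0.001, -1.0, -0.001], [0.002, 0.001, -1.0]]
ft_force: [0.0, 0.2, 7.2]
grip_width: 0.0224
gripper_force: 78.4
```

The second snap came too. I lift and check both pins on the way back.

Request:
drive_tool --offset '[[0,0,-0.45],[0,0,-0.8],[0,0,-0.8],[0,0,-0.8],[0,0,-0.8],[-0.05,-0.6,0],[-0.05,-0.6,0],[-0.05,-0.6,0],[-0.05,-0.6,0],[0,0,0]]' --turn '[[0,0,0],[0,0,0],[0,0,0],[0,0,0],[0,0,0],[0,0,0],[0,0,0],[0,0,0],[0,0,0],[0,0,0]]' --hand '[0.15,0.15,0.15,0.15,0.15,0.15,0.15,0.15,0.15,0.15]'

```text
time_s: 90.8
position: [0.4657, 0.0269, 0.2438]
tool_rot: [[1.0, 0.003, -0.001], [0.003, -1.0, 0.0], [-0.001, -0.0, -1.0]]
ft_force: [-0.9, -0.9, -1.0]
grip_width: 0.0224
gripper_force: 78.7
```

```bash
python3 - <<'E'
from h import *
s=st(); im=get_image('wrist'); cv2.imwrite('pics/w12.png',np.vstack([cv2.resize(im[100:240,280:480],None,fx=2,fy=2),cv2.resize(im[240:380,220:420],None,fx=2,fy=2)])); p=np.array(s['position']); R=np.array(s['tool_rot']); print(R.T@(np.array([.4488,.3487,p[2]])-p)/.04)
E
```

```text
t 90.8 p [0.4657 0.0269 0.2438] q [-11.3  12.8  85.4   0.   81.8  78.5] 
R [[1.0, 0.003, -0.001], [0.003, -1.0, 0.0], [-0.001, -0.0, -1.0]] F [-0.9 -0.9 -1. ] T [-0.06 -0.01  0.06] w 0.0224 gf 78.7
[-3.97515286e-01 -8.04653392e+00  1.71215416e-03]
```

View pics/w12.png

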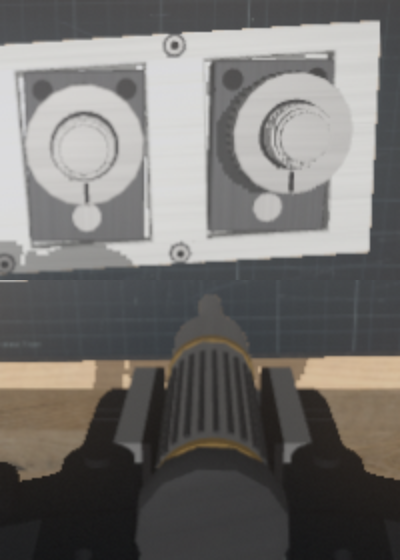

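Both pins at (87,217) and (268,207) now show as flush whitish discs, and the punch hangs straight in the grip. Back to the stand.

Request:
drive_tool --offset '[[-0.04,-0.8,0],[-0.04,-0.8,0],[-0.04,-0.8,0],[-0.04,-0.8,0],[-0.04,-0.8,0],[-0.04,-0.8,0],[-0.04,-0.8,0],[-0.04,-0.8,0],[-0.04,-0.8,0],[-0.04,-0.8,0]]' --turn '[[0,0,0],[0,0,0],[0,0,0],[0,0,0],[0,0,0],[0,0,0],[0,0,0],[0,0,0],[0,0,0],[0,0,0]]' --hand '[0.15,0.15,0.15,0.15,0.15,0.15,0.15,0.15,0.15,0.15]'

```text
time_s: 92.1
position: [0.4504, 0.346, 0.2437]
tool_rot: [[1.0, -0.0, -0.0], [-0.0, -1.0, -0.001], [-0.0, 0.001, -1.0]]
ft_force: [0.8, 1.2, -1.6]
grip_width: 0.0221
gripper_force: 78.8
```

Request:
drive_tool --offset '[[0,0,0],[0,0,0],[0,0,0.4],[0,0,0.4],[0,0,0.2],[0,0,0],[0,0,0],[0,0,0],[0,0,0],[0,0,0]]' --turn '[[0,0,0],[0,0,0],[0,0,0],[0,0,0],[0,0,0],[0,0,0],[0,0,0],[0,0,0],[0,0,0],[0,0,0]]' --hand '[0.15,0.15,0.15,0.15,0.15,0.15,0.15,0.15,0.15,0.15]'

```text
time_s: 93.35
position: [0.4498, 0.3459, 0.2042]
tool_rot: [[1.0, 0.001, 0.0], [0.001, -1.0, 0.0], [0.0, -0.0, -1.0]]
ft_force: [-0.0, -0.5, -2.3]
grip_width: 0.0221
gripper_force: 78.9
```

```bash
python3 - <<'E'
from h import *
s=st(); p=np.array(s['position']); R=np.array(s['tool_rot']); print(R.T@(np.array([.4488,.3487,.0855])-p)/.04)
E
```

```text
t 93.35 p [0.4498 0.3459 0.2042] q [ 25.6  24.7  74.2  -0.   81.  115.5] 
R [[1.0, 0.001, 0.0], [0.001, -1.0, 0.0], [0.0, -0.0, -1.0]] F [-0.  -0.5 -2.3] T [-0.04  0.04  0.02] w 0.0221 gf 78.9
[-0.02597677 -0.07032298  2.96817494]
```

Request:
drive_tool --offset '[[-0.025,-0.07,0],[0,0,0],[0,0,0.4],[0,0,0.4],[0,0,0.4],[0,0,0.4],[0,0,0.4],[0,0,0.3],[0,0,0.2],[0,0,0]]' --turn '[[0,0,0],[0,0,0],[0,0,0],[0,0,0],[0,0,0],[0,0,0],[0,0,0],[0,0,0],[0,0,0],[0,0,0]]' --hand '[0.15,0.15,0.15,0.15,0.15,0.15,0.15,0.15,0.15,0.15]'

```text
time_s: 94.6
position: [0.4487, 0.3486, 0.1038]
tool_rot: [[1.0, 0.001, -0.001], [0.001, -1.0, -0.0], [-0.001, 0.0, -1.0]]
ft_force: [0.1, 0.0, -1.7]
grip_width: 0.0223
gripper_force: 78.9
```

Request:
drive_tool --offset '[[0,0,0.1],[0,0,0.1],[0,0,0.1],[0,0,0.08],[0,0,0.05],[0,0,0.02],[0,0,0],[0,0,0],[0,0,0],[0,0,0]]' --turn '[[0,0,0],[0,0,0],[0,0,0],[0,0,0],[0,0,0],[0,0,0],[0,0,0],[0,0,0],[0,0,0],[0,0,0]]' --hand '[0.15,0.15,0.15,0.15,0.15,0.15,0.15,0.15,0.15,0.15]'

```text
time_s: 95.85
position: [0.4488, 0.3486, 0.0862]
tool_rot: [[1.0, 0.001, 0.0], [0.001, -1.0, 0.0], [0.0, -0.0, -1.0]]
ft_force: [-0.8, 0.0, -3.0]
grip_width: 0.0222
gripper_force: 78.9
```

Just above the seat with no contact. I lower a touch more, open and rise.

Request:
drive_tool --offset '[[0,0,0.015],[0,0,0.015],[0,0,0.0],[0,0,0],[0,0,0],[0,0,0],[0,0,0],[0,0,0],[0,0,0],[0,0,0]]' --turn '[[0,0,0],[0,0,0],[0,0,0],[0,0,0],[0,0,0],[0,0,0],[0,0,0],[0,0,0],[0,0,0],[0,0,0]]' --hand '[0.15,0.15,0.15,0.15,1,1,1,1,1,1]'

```text
time_s: 97.1
position: [0.4488, 0.3486, 0.0849]
tool_rot: [[1.0, 0.001, -0.0], [0.001, -1.0, -0.0], [-0.0, 0.0, -1.0]]
ft_force: [-0.2, -0.1, -0.4]
grip_width: 0.0853
gripper_force: 0.0
```

Request:
drive_tool --offset '[[0,0,-0.3],[0,0,-0.6],[0,0,-0.8],[0,0,-0.8],[0,0,-0.8],[0,0,-0.6],[0,0.8,0],[0,0.5,0],[0,0,0],[0,0,0]]' --turn '[[0,0,0],[0,0,0],[0,0,0],[0,0,0],[0,0,0],[0,0,0],[0,0,0],[0,0,0],[0,0,0],[0,0,0]]' --hand '[1,1,1,1,1,1,1,1,1,1]'

```text
time_s: 98.35
position: [0.4489, 0.297, 0.2409]
tool_rot: [[1.0, 0.001, -0.0], [0.001, -1.0, 0.0], [-0.0, -0.0, -1.0]]
ft_force: [-0.5, 1.2, 0.1]
grip_width: 0.0855
gripper_force: 0.0
```

```bash
python3 - <<'E'
from h import *
st(); w=get_image('wrist'); s=get_image('scene')
cv2.imwrite('pics/f1.png',np.vstack([np.hstack([w[100:300,200:600],cv2.resize(s[320:420,160:300],(280,200))]),np.hstack([cv2.resize(s[215:335,230:400],(425,300)),cv2.resize(get_image('top')[240:320,380:500],(255,300))])]) )
E
```

```text
t 98.35 p [0.4489 0.297  0.2409] q [ 20.9  20.2  75.2   0.   84.6 110.8] 
R [[1.0, 0.001, -0.0], [0.001, -1.0, 0.0], [-0.0, -0.0, -1.0]] F [-0.5  1.2  0.1] T [-0.02  0.02 -0.  ] w 0.0855 gf 0.0
```

View pics/f1.png

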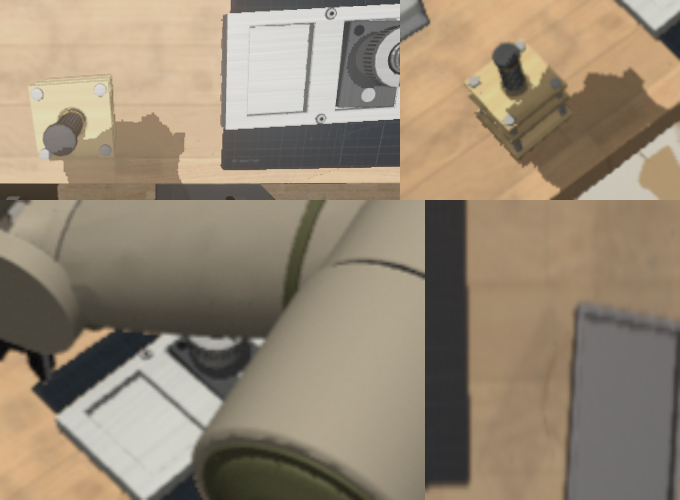

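The punch is upright in its stand and both feet are in their pockets. Handing in.

```bash
python3 -c "
from rig import env
print(env.close_job())"
```

```text
the job is handed in; nothing more can be done
None
```

Two feet were present and both threads are good: each gauge went fully home (resistance rose at about 528° and 540°). Both pins snapped and look flush, the punch is back in its stand, nothing needed rejecting, and the job is handed in.

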